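Pin the bearing jig shut

TASK

A bearing sits ready in the open clamshell jig: push the lid down by its front tab (let go, it will stay sprung slightly ajar), then take the thicker of the two locating pins out of the pin rest and push it down through the hole in the lid into the base until its head bears on the lid and the lid is fully shut. Finish while still holding the pin and pressing it down, because the jig's sprung plunger lifts the lid again as soon as nobody presses. Leave the thin pin and all the other loose things where they are.

Things in the scene. Friction and masses are not known exactly. Their poses are not given: they have to be found in the camera images.
- jig: Clamshell jig, fixed to the table. Dark steel base, foot plate 190 (x) x 130 (y) x 10 mm, body 165 x 110 mm, top face 45 mm above the table. Origin: centre of its underside. Its x axis points from the lid's front tab towards the hinge, z up. The base has a vertical 14 mm through hole straight under the lid's hole. At x = -58, y = +36 mm a small sprung plunger stands 6 mm proud of the base and meets the underside of the lid.
- lid (a joint): Angle of the aluminium lid, rad: 0 fully shut (lid level, lying on the base, top face 55 mm above the table), growing as the front end lifts; at most 1.3. The hinge is stiff (0.2 N m), so the open lid stays where it is left; a push of a few N on the tab moves it. Unpressed, the plunger leaves the lid about 0.03 to 0.05 ajar; shutting it fully takes about 7 N down at the hole and is a hard stop.
- lid_hinge (a point): Point on the lid's hinge axis in the jig's middle plane, fixed; 50 mm above the table at jig x = +75 mm. The axis runs along the jig's y.
- lid_tab (a point): Middle of the upper face of the lid's front tab (34 mm wide, 24 mm long free of the lid, 10 mm thick); moves with the lid. 167 mm from the hinge axis along the lid, and 5 mm above the lid's mid-plane, in which the hinge axis lies.
- lid_hole (a point): Centre of the hole's mouth in the lid's upper face; moves with the lid. Hole 14 mm in diameter through the 10 mm lid, 133 mm from the hinge axis along the lid, 34 mm from the tab point. Its z axis points up out of the lid when shut.
- rest: Pin rest, black plastic block 56 (x) x 130 (y) x 50 mm high, fixed to the table, with two vertical 14 mm through holes at y = -35 and +35 mm. Origin: centre of its underside. A pin stands in each hole with its head on the block's top; which is in which hole varies.
- pin_thick_center (a point): Centre of the thick pin's head, the place to grip. Head: plain aluminium cylinder 24 mm in diameter, 44 mm high. Below it a steel shank 12 mm in diameter, 42 mm long, the last 10 mm a tapered nose. z axis along the pin, up. Mass about 110 g (varies).
- pin_thick_shoulder (a point): On the thick pin's axis at the underside of its head, 22 mm below the head's centre.
- pin_thick_nose (a point): On the thick pin's axis at the lower tip, 64 mm below the head's centre.
- pin_thick: The thick pin, the one to use; origin at its lower tip, as point pin_thick_nose.
- pin_thin_center (a point): Centre of the head of the thin pin, which stays in the rest. Head 14 mm in diameter, 36 mm high; shank 8 mm, 42 mm long.
- bearing_small: Loose plain bearing, a steel disc 48 mm across, 16 mm high, lying flat. Origin under its centre. Bystander.
- bearing_large: Loose bearing, a steel disc 62 mm across, 19 mm high, lying flat. Origin under its centre. Bystander.
- housing_left: Flanged bearing housing of cast aluminium, 132 x 76 x 30 mm, lying flat towards the back. Origin under its centre, long axis x. Bystander.
- housing_right: Second flanged bearing housing, the same. Bystander.
- caliper: Caliper lying flat, 200 mm long along its x, 16 mm wide with jaws 50 mm long. Origin under its beam's centre. Bystander.
- oil_bottle: Small white closed oil bottle, 44 mm across, 100 mm high, upright. Origin under its centre. Bystander.
- wrench: Open-end wrench, 160 mm long along its x, lying flat. Bystander.
Not all that is in view belongs to the job. What is shaped like the pin_thick but red or yellow is not meant. There is more than one size of the jig; the one meant has the size given above.

How it is judged:
By the outcome, as a careful person would: the job done as asked, in the order asked, and still so for the second after the job is handed in, while the arm keeps its last pose, push and grip.
It also fails if it takes over 64 s, if anything falls off the work surface, if the arm or the gripper's body presses on something with over 40 N, if the wrist force passes 120 N, or if a joint passes its speed limit or range.

ROBOT

A 6-joint arm with a two-finger parallel gripper is mounted at the origin on the work surface. World frame = base frame: x ahead of the robot, y to its left, z up, the work surface at z = 0. Lengths are in m, angles in rad, forces in N, time in s.
With the tool pointing down it reaches from about 0.3 to 0.875 m from the base axis. Payload 6.4 kg.
Tool frame: the origin (TCP) lies at the very end of the fingers, on their centre line; the grasp point (between the pads) lies 19 mm behind it (ctrl.grip_point_offset is the z of the grasp point in the tool frame, in m); z points along the fingers, y is the direction in which the jaws open and shut (so a half turn about z gives the same grasp; the last joint's range is limited). The gripper opens to 85 mm and grips with 20 to 120 N. Pads are 22 mm wide; open, the fingers measure 114 mm over their backs; the gripper's body (76 mm by 85 mm) begins 54 mm behind the grasp point. The pads swing forward as they close: fully open they stand 13 mm farther back than shut.
Start: joints at [1.125, 0.181, 1.607, -0, 1.354, -0.206], TCP at [0.137, 0.559, 0.203] pointing down, gripper open.
Joint ranges: [-2.99, 2.99], [-0.89, 2.07], [0.3, 2.58], [-1.14, 4.28], [0, 2.63], [-3.12, 3.12]. Speed limits (rad/s): [2.57, 2.57, 3.01, 3.14, 3.14, 3.14].

INTERFACE

Orientations are given as a unit quaternion [w, x, y, z].
In Python, from bench import status, cams, ctrl gives the robot as it stands.
- The arm moves only by the shell command python3 -m handwheel 'ROWS'. ROWS is JSON, a list of rows, each an object with "grip": the finger opening in cm, from 0 to 8.54; "linear": the shift along the tool's x, y, z in cm, a list of three; "rotation": the turn, a rotation vector about the tool's x, y, z in degrees, a list of three. A call has 1 to 12 rows; each row is the pose to reach, as a shift and turn from the pose commanded when the call began, along the tool's axes at that moment; what a row does not reach only later rows make up. A row lasts 1/12 s, in which the tool goes at most 41.7 mm and 7.16 degrees, less where a joint would pass 70% of its speed; a pose out of reach is approached as far as the arm can. A call with a gripper value outside its range is refused whole. The fingers move at their own pace and stop on an object; the grip force is fixed at half the most. Time passes only in rows, so rows that repeat a pose let the fingers close. It gives the time, the measured TCP pose, the force and the opening at its end, in the units of the state.
- status.get_obs(): the state, without advancing time (a new reading comes with each control period).
- cams.camera(name): name is "scene" or "top" or "wrist"; returns the picture (480x640x3 uint8, red, green, blue); there is no depth.
- cams.camera_info(name): a dict with "fovy" (degrees; the focal length in pixels is half the picture's height over the tangent of half this angle, whatever the lens; pixels are square), "cx", "cy" (the principal point, pixels), "k1" (the pictures are not rectified: a ray, as slopes to the right and down, at radius r is drawn at 1 + k1 r^2 times it, then the intrinsics apply), "world_from_camera" (4x4, takes a point from camera to world coordinates); the wrist camera has in their place "mount" (4x4, takes a point from camera to tool coordinates, whose origin is the TCP and whose axes are the flange's). Camera axes: x right, y down, z forward; pixel columns grow to the right and rows downward; lengths in m; the calibration is good to about 2 mm. A picture is of the moment at which its call begins: read the wrist's pose just before it. camera_info takes no time and is no camera call.
- ctrl.hand_in(): hands the job in, once; it reports no verdict.
The state is a dict: "time_s": time; "q": joint angles; "dq": joint speeds; "joint_efforts": joint torques, N m; "eef_pos": TCP position; "eef_rot": TCP orientation; "wrist_force": force on the tool from outside, world axes, zero at the start; "torque": the same for the moment, N m; "opening": opening from 0.0 (shut) to 1.0 (fully open).
Only numpy, scipy, OpenCV 4.12 (cv2) and the standard library are available. Lean on these libraries where they do the work, as an engineer would, in place of code of your own. Each camera call takes 0.05 s, during which the arm holds its last target.

## Working session

There is one attempt and no reset: what is moved stays moved. The work goes in short steps, Python scripts to look and compute and a shell command to move; the robot and the scene stay as the last step left them, time stands still between calls to the robot, and variables do not carry over. Pictures are saved under pics/ and viewed, and the job is handed in when it is done.

```bash
ls; mkdir -p pics; python3 - <<'E'
from bench import status,cams,ctrl
import cv2
print(status.get_obs()); print(ctrl.grip_point_offset)
for n in ("scene","top","wrist"):
    print(n,cams.camera_info(n))
    cv2.imwrite(f"pics/{n}0.png",cams.camera(n)[:,:,::-1])
E
```

```text
pics
{'time_s': 0.0, 'q': array([ 1.12471204e+00,  1.81566153e-01,  1.60801067e+00,  3.05442834e-05,
        1.35378132e+00, -2.06301421e-01]), 'dq': array([ 0.00038374, -0.00201952, -0.00085524,  0.00091408, -0.00193192,
       -0.0001545 ]), 'joint_efforts': array([ 4.73154560e-04, -4.44881594e+01, -3.51332331e+01, -1.90671817e-04,
        9.06303845e-03, -1.77080068e-05]), 'eef_pos': array([0.13626852, 0.55800608, 0.20256878]), 'eef_rot': array([-2.96990508e-04,  1.19607651e-01,  9.92820845e-01, -8.31418649e-04]), 'wrist_force': array([-0.17910386, -0.14926697, -0.06221207]), 'torque': array([ 0.03234918, -0.00676119, -0.02426394]), 'opening': 0.9988060303719423}
-0.0187
scene {'fovy': 48.82019237398585, 'cx': 322.89927940038785, 'cy': 240.10209664502372, 'k1': -0.04493338853162276, 'world_from_camera': array([[-0.7846726 ,  0.37080602, -0.49678145,  1.17564586],
       [ 0.61990703,  0.47200494, -0.62683859,  0.7683525 ],
       [ 0.00204778, -0.79982138, -0.6002346 ,  0.79999785],
       [ 0.        ,  0.        ,  0.        ,  1.        ]])}
top {'fovy': 49.16841717129033, 'cx': 315.5675902110658, 'cy': 243.83768950894023, 'k1': -0.006404476492194381, 'world_from_camera': array([[ 0.01142518, -0.98953971,  0.14380762,  0.33396171],
       [-0.99992177, -0.01203845, -0.00339511,  0.02167715],
       [ 0.00509081, -0.14375758, -0.98959984,  1.5261501 ],
       [ 0.        ,  0.        ,  0.        ,  1.        ]])}
wrist {'fovy': 66.65198836648062, 'cx': 318.5580679417169, 'cy': 233.72564674096176, 'k1': -0.03312985787678804, 'mount': array([[ 6.88274952e-04, -9.52976241e-01, -3.03044237e-01,
         7.72152999e-02],
       [ 9.99998078e-01,  1.21220177e-03, -1.54078449e-03,
         3.47466879e-04],
       [ 1.83568177e-03, -3.03042594e-01,  9.52975244e-01,
        -1.71074244e-01],
       [ 0.00000000e+00,  0.00000000e+00,  0.00000000e+00,
         1.00000000e+00]])}
```

View pics/scene0.png

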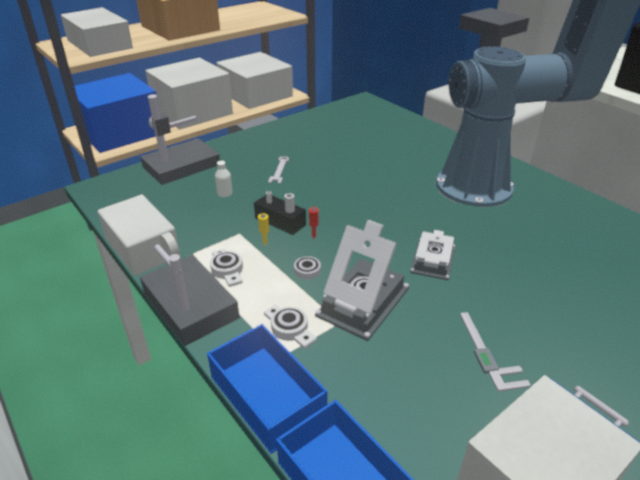

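View pics/top0.png

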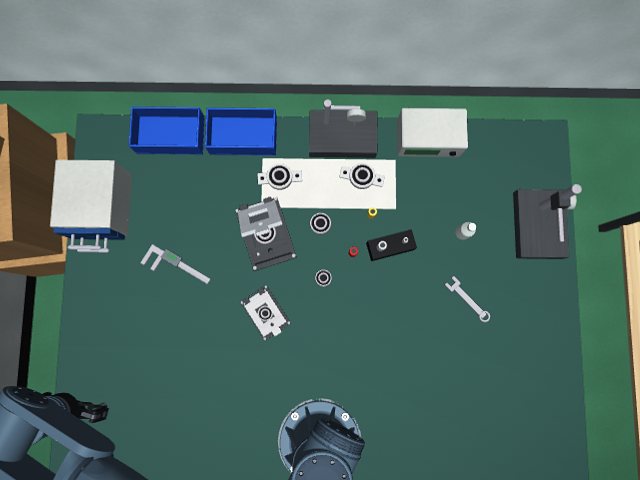

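View pics/wrist0.png

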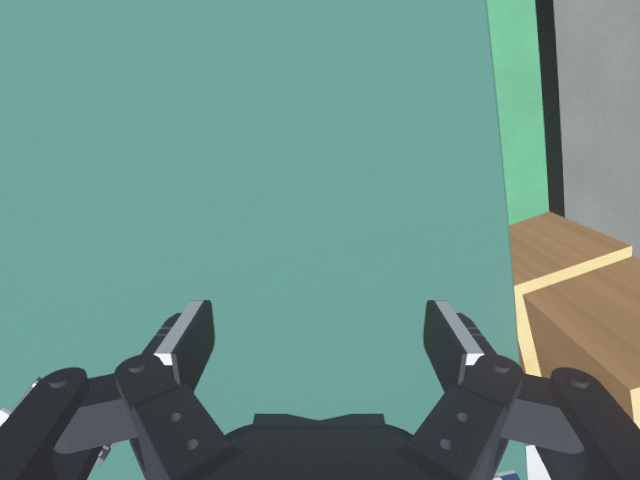

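The top view shows two jigs, a large one at (265,233) and a small shut one at (265,312). The black rest is at (391,245), with grey pins at (382,244) and (405,240). A red lookalike pin stands at (353,252) and a yellow one at (372,212). I'll enlarge both regions to confirm.

```bash
cat > h.py <<'E'
import numpy as np, cv2
from bench import status,cams,ctrl
from scipy.spatial.transform import Rotation as R
def tcp(o=None):
    o=o or status.get_obs(); q=o['eef_rot']; T=np.eye(4)
    T[:3,:3]=R.from_quat([q[1],q[2],q[3],q[0]]).as_matrix(); T[:3,3]=o['eef_pos']; return T
def cam(n,T=None):
    i=cams.camera_info(n); f=240/np.tan(np.radians(i['fovy'])/2)
    M=i['world_from_camera'] if n!='wrist' else (tcp() if T is None else T)@i['mount']
    return f,i['cx'],i['cy'],i['k1'],M
def ray(n,uv,T=None):
    f,cx,cy,k,M=cam(n,T); d=np.array([(uv[0]-cx)/f,(uv[1]-cy)/f]); s=d.copy()
    for _ in range(20): s=d/(1+k*(s@s))
    v=M[:3,:3]@np.array([s[0],s[1],1]); return M[:3,3],v/np.linalg.norm(v)
def atz(n,uv,z,T=None):
    o,v=ray(n,uv,T); return o+v*(z-o[2])/v[2]
def proj(n,P,T=None):
    f,cx,cy,k,M=cam(n,T); p=np.linalg.inv(M)@np.append(P,1); s=p[:2]/p[2]; s=s*(1+k*(s@s)); return s*f+[cx,cy]
def tri(l):
    A=np.zeros((3,3));b=np.zeros(3)
    for o,v in l:
        Q=np.eye(3)-np.outer(v,v);A+=Q;b+=Q@o
    p=np.linalg.solve(A,b); return p,[np.linalg.norm((np.eye(3)-np.outer(v,v))@(p-o))*1e3 for o,v in l]
def crop(src,dst,x0,y0,x1,y1,s):
    im=cv2.imread(src)[y0:y1,x0:x1]; cv2.imwrite(dst,cv2.resize(im,None,fx=s,fy=s,interpolation=cv2.INTER_CUBIC))
E
python3 -c "
from h import *
crop('pics/top0.png','pics/t1.png',225,190,425,340,4)
crop('pics/scene0.png','pics/s1.png',240,180,440,340,4)"
```

```text
(no output)
```

View pics/t1.png

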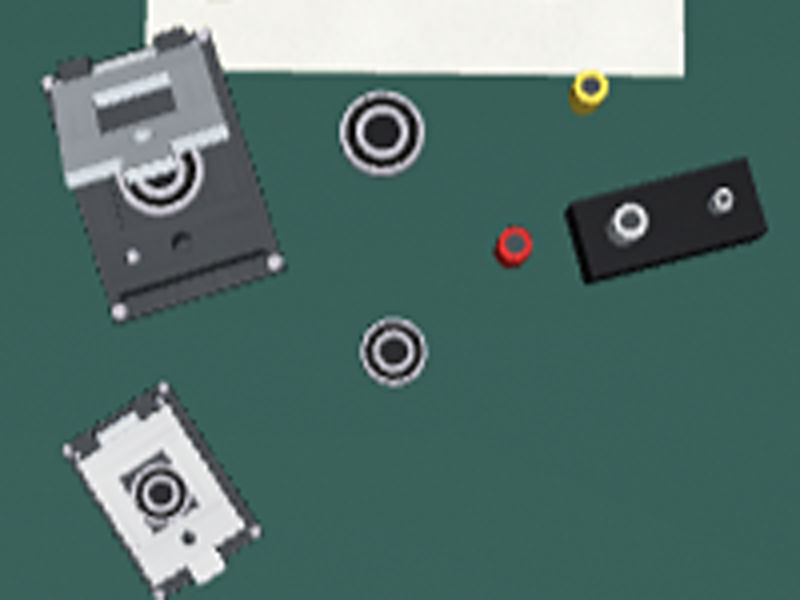

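View pics/s1.png

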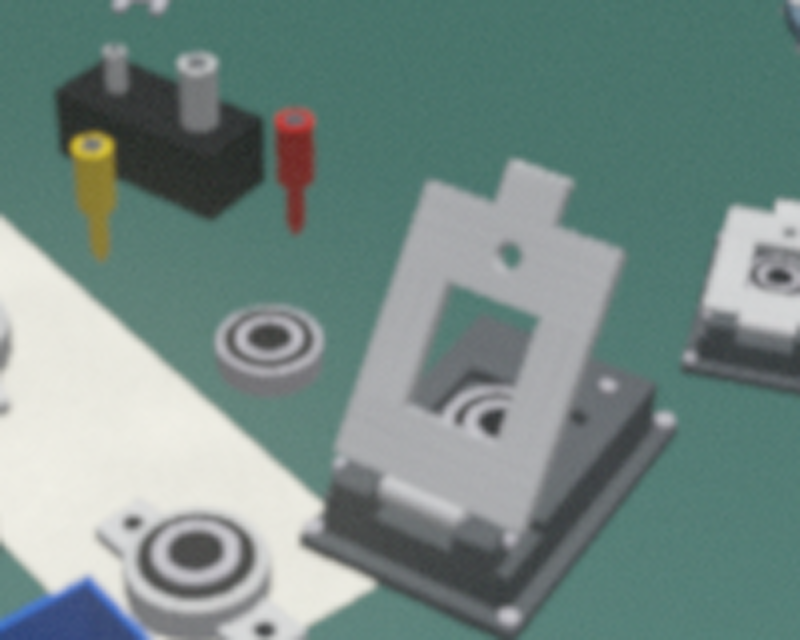

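```bash
python3 -c "
from h import *
t=lambda x,y:(225+x/4,190+y/4)
s=lambda x,y:(240+x/4,180+y/4)
b=[atz('top',t(*p),.012) for p in [(48,82),(205,35),(275,262),(120,312)]]
b=np.array(b);print(b,b.mean(0)); 
print([np.linalg.norm(b[i]-b[(i+1)%4]) for i in range(4)])
d=(b[0]+b[1]-b[2]-b[3]);print('yaw',np.degrees(np.arctan2(d[1],d[0])))
print('bh',atz('top',t(181,240),.045),'pl',atz('top',t(132,257),.051))
print('bolts scene',[atz('scene',s(*p),.012) for p in [(316,530),(508,617),(667,420)]])
print('lidhole',tri([ray('top',t(142,135)),ray('scene',s(510,255))]))
print('tab end mid', tri([ray('top',t(150,172)),ray('scene',s(544,171))]))
print('thick top', tri([ray('top',t(631,220)),ray('scene',s(198,63))]))
print('thin top', tri([ray('top',t(723,199)),ray('scene',s(115,50))]))
c=np.array([atz('top',t(*p),.05)[:2] for p in [(567,207),(745,158),(768,232)]]);print('rest',c,np.linalg.norm(np.diff(c,axis=0),axis=1),(c[0]+c[2])/2)
print('red',atz('top',t(514,243),.086),'small jig bolts',[atz('top',t(*p),.01) for p in[(68,450),(163,388),(255,532)]])
for k,p,z in [('blarge',(382,132),.019),('bsmall',(394,351),.016)]: print(k,atz('top',t(*p),z))
"
```

```text
[[0.65029002 0.24875376 0.012     ]
 [0.6871019  0.1341043  0.012     ]
 [0.51897218 0.07950504 0.012     ]
 [0.48116155 0.19106089 0.012     ]] [0.58438141 0.163356   0.012     ]
[np.float64(0.12041434113189341), np.float64(0.176772967077843), np.float64(0.11778943951366296), np.float64(0.17869780388667791)]
yaw 18.415489003686577
bh [0.52990332 0.14541099 0.045     ] pl [0.51655011 0.17929921 0.051     ]
bolts scene [array([0.68699499, 0.13921057, 0.012     ]), array([0.64918378, 0.24754291, 0.012     ]), array([0.47974398, 0.19229521, 0.012     ])]
lidhole (array([0.58383474, 0.16387085, 0.15991656]), [np.float64(0.8433219707655881), np.float64(0.8433219707655616)])
tab end mid (array([0.55397908, 0.15432833, 0.1929151 ]), [np.float64(0.37820167080831335), np.float64(0.37820167080830597)])
thick top (array([ 0.54101713, -0.16862609,  0.09220019]), [np.float64(0.44067663203083907), np.float64(0.4406766320308182)])
thin top (array([ 0.55938479, -0.23566679,  0.07607636]), [np.float64(0.08430501516066577), np.float64(0.0843050151607458)])
rest [[ 0.5562519  -0.12901312]
 [ 0.59320784 -0.25637229]
 [ 0.5400233  -0.27195293]] [0.13261259 0.05541978] [ 0.5481376  -0.20048302]
red [ 0.52517438 -0.08855025  0.086     ] small jig bolts [array([0.38145673, 0.22583352, 0.01      ]), array([0.42671876, 0.15875049, 0.01      ]), array([0.32477947, 0.09049367, 0.01      ])]
blarge [0.61464011 0.00280605 0.019     ]
bsmall [ 0.45493066 -0.00749397  0.016     ]
```

Naming the candidates:
- **Jigs:** the large one at top px (265,233) has bolt spacing of about 178 x 119 mm, which fits the 190 x 130 foot plate. The small one at (265,312) has a spacing of about 123 x 81 mm, so it isn't the one meant.
- **Pins:** the aluminium pin with the wide head at (382,245) is the thick one, and the narrow one at (405,240) is the thin one. The red (353,251) and yellow (372,212) pins are decoys.

Next I'll work out the approach.

```bash
cat >> h.py <<'E'
C=np.array([.5842,.1635]);YAW=np.radians(18.4);U=np.array([np.cos(YAW),np.sin(YAW)]);V=np.array([-U[1],U[0]])
def jig(x,y,z): return np.append(C+x*U+y*V,z)
def rel(P,phi=None):
    """P world TCP target, phi = world angle of tool x (deg) -> linear cm, rotvec deg"""
    T=tcp(); l=T[:3,:3].T@(np.array(P)-T[:3,3])*100
    if phi is None: return l.round(2)
    p=np.radians(phi); x=np.array([np.cos(p),np.sin(p),0]); z=np.array([0,0,-1.]); M=np.c_[x,np.cross(z,x),z]
    return l.round(2), np.degrees(R.from_matrix(T[:3,:3].T@M).as_rotvec()).round(2)
E
python3 -c "
from h import *
print(rel(jig(.075-.06,0,.27),198.4))"
```

```text
(array([-54.14, -26.91,  -6.7 ]), array([ -0.07,  -0.04, -32.14]))
```

```bash
python3 -m handwheel '[{"grip":0,"linear":[-2,-1,-2],"rotation":[0,0,-2]},{"grip":0,"linear":[-5,-2.5,-4],"rotation":[0,0,-6]},{"grip":0,"linear":[-8.5,-4.2,-6],"rotation":[0,0,-10]},{"grip":0,"linear":[-12,-6,-6.7],"rotation":[0,0,-14]},{"grip":0,"linear":[-15.5,-7.7,-6.7],"rotation":[0,0,-18]},{"grip":0,"linear":[-19,-9.4,-6.7],"rotation":[0,0,-22]},{"grip":0,"linear":[-22.5,-11.2,-6.7],"rotation":[0,0,-26]},{"grip":0,"linear":[-26,-12.9,-6.7],"rotation":[0,0,-30]},{"grip":0,"linear":[-29.5,-14.7,-6.7],"rotation":[0,0,-32]},{"grip":0,"linear":[-33,-16.4,-6.7],"rotation":[0,0,-32]},{"grip":0,"linear":[-36.5,-18.1,-6.7],"rotation":[0,0,-32]},{"grip":0,"linear":[-40,-19.9,-6.7],"rotation":[0,0,-32]}]'; python3 -c "
from h import *
print(rel(jig(.075-.06,0,.27),198.4))"
```

```text
time_s: 1.15
eef_pos: [0.4789, 0.2688, 0.2703]
eef_rot: [-0.0, -0.159, 0.987, 0.0]
wrist_force: [-0.3, 0.3, 0.9]
opening: -0.002
(array([ -8.2 , -13.29,   0.03]), array([ 0.01, -0.01, -0.14]))
```

```bash
python3 -m handwheel '[{"grip":0,"linear":[-1.7,-2.7,0],"rotation":[0,0,0]},{"grip":0,"linear":[-3.4,-5.5,0],"rotation":[0,0,0]},{"grip":0,"linear":[-5.2,-8.4,0],"rotation":[0,0,0]},{"grip":0,"linear":[-6.9,-11.2,0],"rotation":[0,0,0]},{"grip":0,"linear":[-8.2,-13.3,0],"rotation":[0,0,0]},{"grip":0,"linear":[-8.2,-13.3,0],"rotation":[0,0,0]}]'; python3 -c "
from h import *
print(rel(jig(.075-.06,0,.194),198.4))
T=tcp()
cv2.imwrite('pics/w1.png',cams.camera('wrist')[:,:,::-1])
cv2.imwrite('pics/s2.png',cams.camera('scene')[:,:,::-1])
crop('pics/s2.png','pics/s2c.png',240,80,480,340,2.2)
"
```

```text
time_s: 1.65
eef_pos: [0.6002, 0.1657, 0.2694]
eef_rot: [-0.0, -0.156, 0.988, -0.001]
wrist_force: [-0.3, -0.3, -0.2]
opening: 0.002
(array([0.08, 0.31, 7.54]), array([-0.08, -0.03, -0.4 ]))
```

View pics/w1.png

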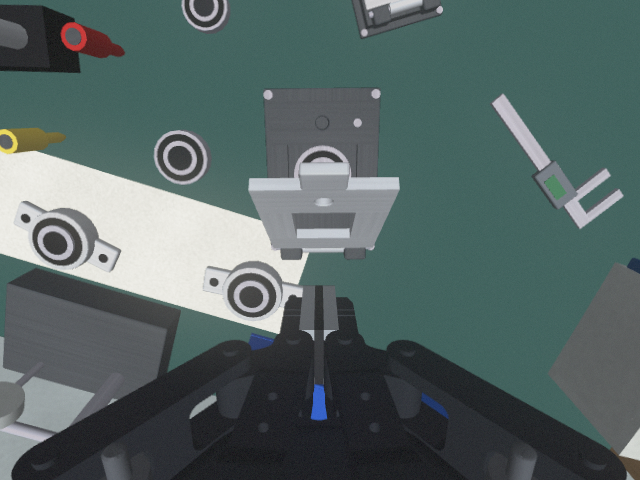

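View pics/s2c.png

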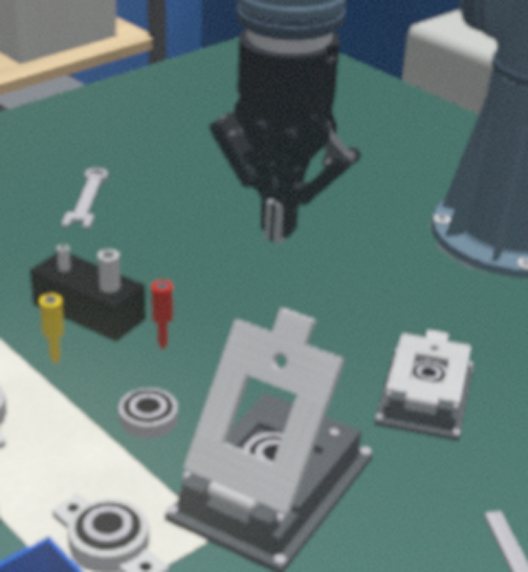

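The wrist view shows the jig ahead: base hole at (322,122), plunger at (358,123), front bolts at (268,95) and (376,94), and the closed fingers at (320,305). I'll use these to check the jig pose.

```bash
python3 -c "
from h import *
for n,p,z,e in [('hole',(322,122),.045,jig(-.058,0,.045)),('plung',(358,123),.051,jig(-.058,.036,.051)),('b1',(268,95),.012,0),('b2',(376,94),.012,0)]:
  print(n,atz('wrist',p,z),e)
print(np.array([atz('wrist',p,.012) for p in [(268,95),(376,94)]]).mean(0), jig(-.089,0,.012))
print('tab',atz('wrist',(324,167),.19), jig(-.0945+.075-.008,0,.19))
"
```

```text
hole [0.52618527 0.14903203 0.045     ] [0.52916519 0.14519236 0.045     ]
plung [0.51552921 0.18433064 0.051     ] [0.51780183 0.17935189 0.051     ]
b1 [0.51762256 0.08359657 0.012     ] 0
b2 [0.47934208 0.19664738 0.012     ] 0
[0.49848232 0.14012198 0.012     ] [0.49975003 0.13540724 0.012     ]
tab [0.55309702 0.15810031 0.19      ] [0.55810591 0.15481965 0.19      ]
```

```bash
python3 -m handwheel '[{"grip":0,"linear":[0,0.1,2.5],"rotation":[0,0,0]},{"grip":0,"linear":[0,0.1,5],"rotation":[0,0,0]},{"grip":0,"linear":[0.1,0.1,7.4],"rotation":[0,0,0]},{"grip":0,"linear":[0.1,0.1,7.4],"rotation":[0,0,0]}]';  python3 -c "
from h import *
for a in [1.0,.94,.85,.75,.65,.55,.45,.35,.25,.18,.12,.06,.0]:
  s=-.164*np.cos(a)+.005*np.sin(a)+.011; z=.05+.164*np.sin(a)+.005*np.cos(a)
  print(a,rel(jig(.075+s,0,z)))
"
```

```text
time_s: 2.08
eef_pos: [0.5915, 0.1713, 0.1909]
eef_rot: [-0.005, -0.159, 0.987, 0.001]
wrist_force: [-1.1, 0.3, -1.1]
opening: -0.001
1.0 [ 0.78 -0.51  0.02]
0.94 [ 1.6  -0.51  0.56]
0.85 [ 2.77 -0.51  1.46]
0.75 [ 3.97 -0.51  2.58]
0.65 [ 5.06 -0.52  3.81]
0.55 [ 6.01 -0.52  5.14]
0.45 [ 6.83 -0.53  6.57]
0.35 [ 7.5  -0.53  8.06]
0.25 [ 8.01 -0.54  9.62]
0.18 [ 8.28 -0.54 10.74]
0.12 [ 8.45 -0.54 11.71]
0.06 [ 8.56 -0.54 12.68]
0.0 [ 8.61 -0.55 13.67]
```

```bash
python3 -m handwheel '[{"grip":0,"linear":[0,0,0],"rotation":[0,0,0]},{"grip":0,"linear":[0,0,0],"rotation":[0,0,0]}]'; python3 -m handwheel '[{"grip":0,"linear":[0,0,0],"rotation":[0,0,0]}]'
```

```text
time_s: 2.25
eef_pos: [0.5964, 0.1712, 0.1982]
eef_rot: [0.001, -0.159, 0.987, 0.0]
wrist_force: [0.7, 0.6, 1.2]
opening: -0.004
time_s: 2.33
eef_pos: [0.5972, 0.1709, 0.199]
eef_rot: [0.002, -0.159, 0.987, -0.0]
wrist_force: [-0.4, -0.2, -0.3]
opening: -0.001
```

```bash
python3 -m handwheel '[{"grip":0,"linear":[1.3,-0.3,0.8],"rotation":[0,0,0]},{"grip":0,"linear":[2.1,-0.3,1.4],"rotation":[0,0,0]},{"grip":0,"linear":[3.3,-0.3,2.3],"rotation":[0,0,0]},{"grip":0,"linear":[4.5,-0.3,3.4],"rotation":[0,0,0]},{"grip":0,"linear":[5.6,-0.3,4.6],"rotation":[0,0,0]},{"grip":0,"linear":[6.5,-0.3,6],"rotation":[0,0,0]},{"grip":0,"linear":[7.4,-0.3,7.4],"rotation":[0,0,0]},{"grip":0,"linear":[7.4,-0.3,7.4],"rotation":[0,0,0]}]';  python3 -c "
from h import *
for a in [.55,.45,.35,.25,.18,.12,.06,.0]:
  s=-.164*np.cos(a)+.005*np.sin(a)+.011; z=.05+.164*np.sin(a)+.005*np.cos(a)
  print(a,rel(jig(.075+s,0,z),198.4))
cv2.imwrite('pics/s3.png',cams.camera('scene')[:,:,::-1])
crop('pics/s3.png','pics/s3c.png',240,80,480,340,2.2)
"
```

```text
time_s: 3.0
eef_pos: [0.5248, 0.144, 0.1216]
eef_rot: [-0.001, -0.159, 0.987, 0.0]
wrist_force: [-0.3, -0.1, 0.0]
opening: -0.0
0.55 (array([-1.13, -0.03, -1.84]), array([ 0.03, -0.14, -0.14]))
0.45 (array([-0.3 , -0.03, -0.43]), array([ 0.03, -0.14, -0.14]))
0.35 (array([ 0.38, -0.03,  1.07]), array([ 0.03, -0.14, -0.14]))
0.25 (array([ 0.91, -0.03,  2.62]), array([ 0.03, -0.14, -0.14]))
0.18 (array([ 1.18, -0.04,  3.73]), array([ 0.03, -0.14, -0.14]))
0.12 (array([ 1.36, -0.04,  4.7 ]), array([ 0.03, -0.14, -0.14]))
0.06 (array([ 1.47, -0.04,  5.68]), array([ 0.03, -0.14, -0.14]))
0.0 (array([ 1.53, -0.04,  6.66]), array([ 0.03, -0.14, -0.14]))
```

View pics/s3c.png

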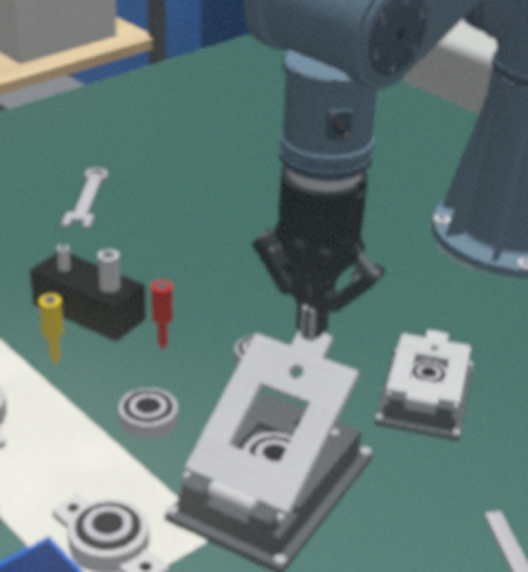

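```bash
python3 -c "
from h import *
crop('pics/s3.png','pics/s3d.png',330,190,430,270,8)
cv2.imwrite('pics/w3.png',cams.camera('wrist')[:,:,::-1])
"
```

```text
(no output)
```

View pics/s3d.png

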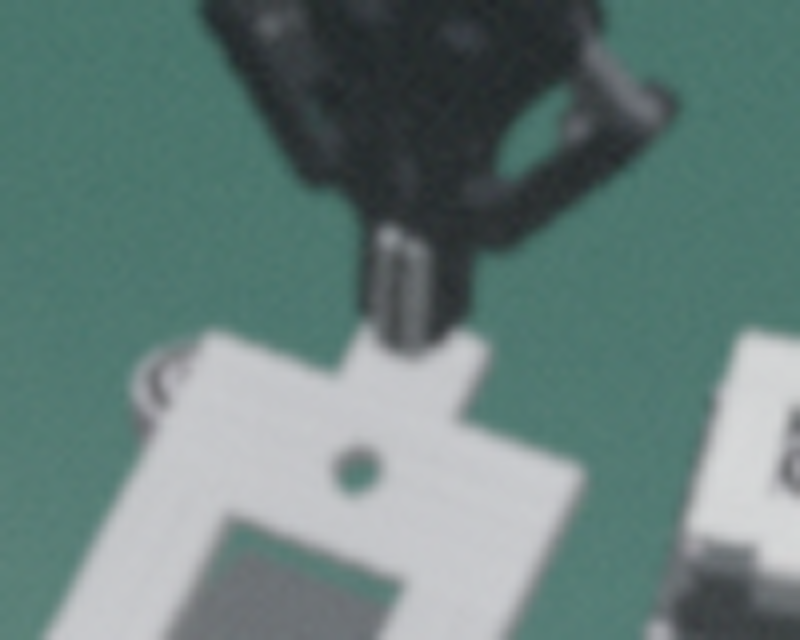

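View pics/w3.png

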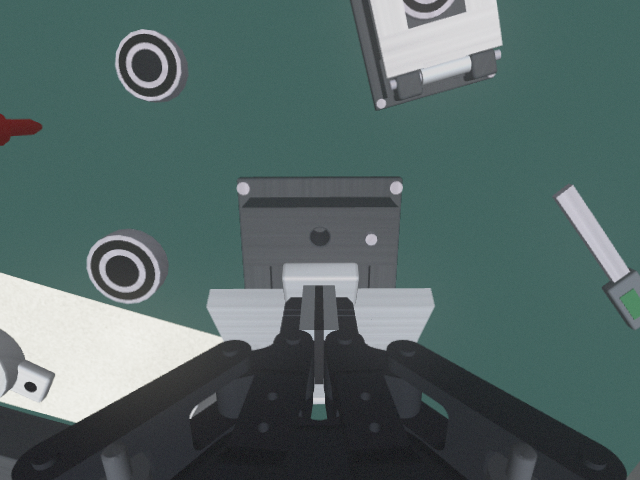

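The fingers rest on the tab's upper face, centred on it, and the lid is moving. I'll continue down the arc.

```bash
python3 -m handwheel '[{"grip":0,"linear":[0,0,0.9],"rotation":[0,0,0]},{"grip":0,"linear":[0.3,0,1.8],"rotation":[0,0,0]},{"grip":0,"linear":[0.6,0,2.7],"rotation":[0,0,0]},{"grip":0,"linear":[0.8,0,3.7],"rotation":[0,0,0]},{"grip":0,"linear":[0.9,0,4.7],"rotation":[0,0,0]},{"grip":0,"linear":[1,0,5.7],"rotation":[0,0,0]},{"grip":0,"linear":[1,0,6.3],"rotation":[0,0,0]},{"grip":0,"linear":[1,0,6.3],"rotation":[0,0,0]}]'; python3 -m handwheel '[{"grip":0,"linear":[0,0,0],"rotation":[0,0,0]},{"grip":0,"linear":[0,0,0.3],"rotation":[0,0,0]},{"grip":0,"linear":[0,0,0.3],"rotation":[0,0,0]}]'
```

```text
time_s: 3.77
eef_pos: [0.5158, 0.141, 0.0574]
eef_rot: [-0.002, -0.159, 0.987, 0.0]
wrist_force: [-0.9, 0.0, 0.3]
opening: 0.0
time_s: 4.02
eef_pos: [0.5176, 0.1411, 0.0566]
eef_rot: [0.0, -0.159, 0.987, -0.0]
wrist_force: [-0.5, -0.0, -0.1]
opening: -0.001
```

```bash
python3 -c "
from h import *
print(status.get_obs()['wrist_force'],status.get_obs()['eef_pos'])
cv2.imwrite('pics/s4.png',cams.camera('scene')[:,:,::-1])
crop('pics/s4.png','pics/s4d.png',300,190,440,295,5.5)
cv2.imwrite('pics/w4.png',cams.camera('wrist')[:,:,::-1])
"
```

```text
[-0.54973472 -0.04805397 -0.1039009 ] [0.51760208 0.14114356 0.05656013]
```

View pics/s4d.png

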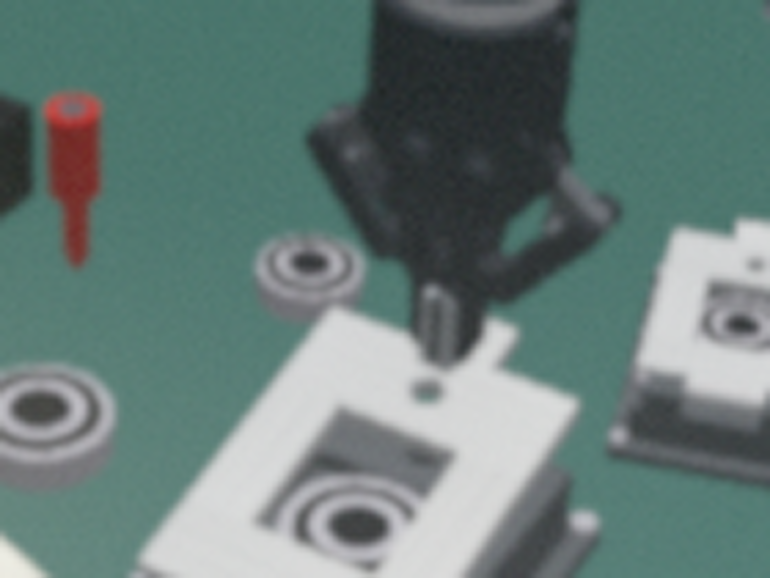

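View pics/w4.png

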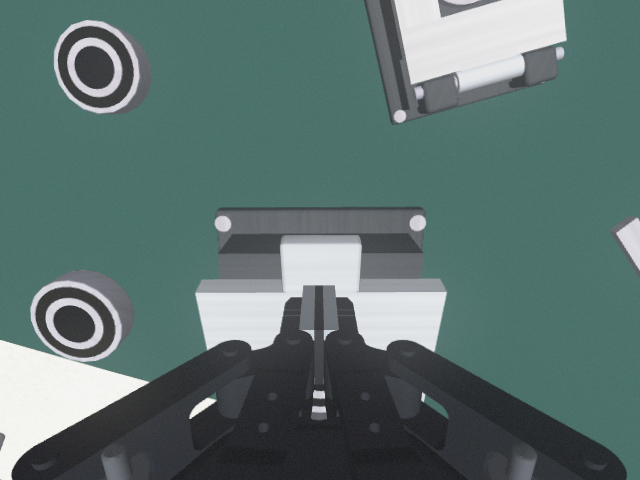

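The fingers sit at the tab's root, too close to the hole. I'll lift, move forward 1.7 cm onto the tab, and press in small steps while watching the force.

```bash
python3 -m handwheel '[{"grip":0,"linear":[0,0,-1],"rotation":[0,0,0]},{"grip":0,"linear":[0.9,0,-1],"rotation":[0,0,0]},{"grip":0,"linear":[1.8,0,-1],"rotation":[0,0,0]},{"grip":0,"linear":[1.8,0,-0.4],"rotation":[0,0,0]},{"grip":0,"linear":[1.8,0,0],"rotation":[0,0,0]},{"grip":0,"linear":[1.8,0,0],"rotation":[0,0,0]}]';python3 -m handwheel '[{"grip":0,"linear":[0,0,0.2],"rotation":[0,0,0]},{"grip":0,"linear":[0,0,0.2],"rotation":[0,0,0]},{"grip":0,"linear":[0,0,0.2],"rotation":[0,0,0]}]'; python3 -c "
from h import *
cv2.imwrite('pics/s5.png',cams.camera('scene')[:,:,::-1])
crop('pics/s5.png','pics/s5d.png',300,190,440,295,5.5)"
```

```text
time_s: 4.62
eef_pos: [0.4992, 0.1353, 0.0554]
eef_rot: [-0.001, -0.159, 0.987, 0.0]
wrist_force: [-0.2, -0.7, -0.6]
opening: -0.0
time_s: 4.87
eef_pos: [0.5003, 0.1355, 0.0543]
eef_rot: [-0.0, -0.159, 0.987, 0.0]
wrist_force: [0.3, 0.2, 0.6]
opening: -0.002
```

View pics/s5d.png

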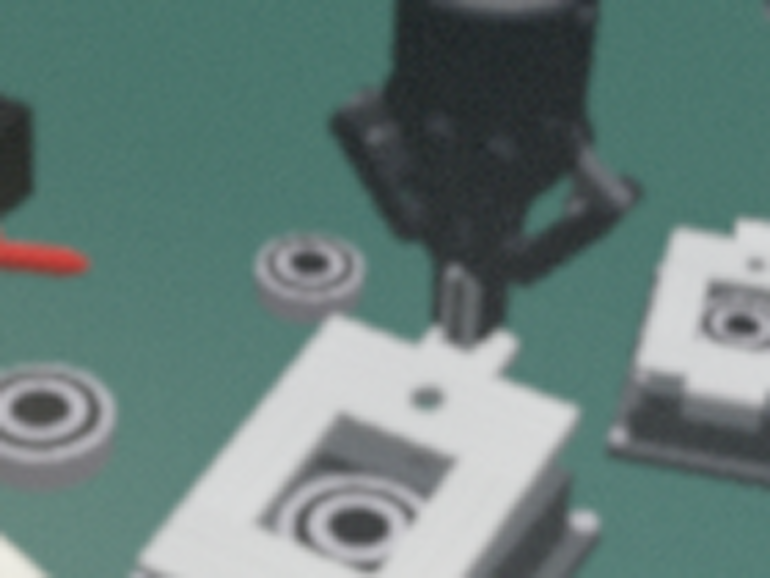

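The red decoy pin has tipped over even though nothing of mine is near it. I'll look at the whole scene.

```bash
python3 -c "
from h import *
cv2.imwrite('pics/t5.png',cams.camera('top')[:,:,::-1])
crop('pics/t5.png','pics/t5c.png',225,190,425,340,4)"
```

```text
(no output)
```

View pics/s5.png

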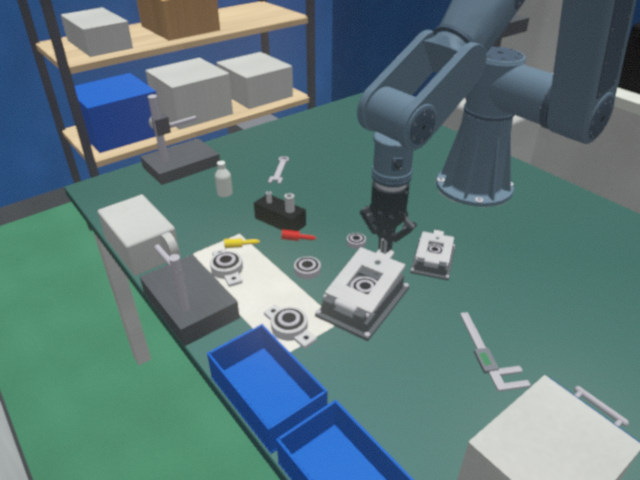

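View pics/t5c.png

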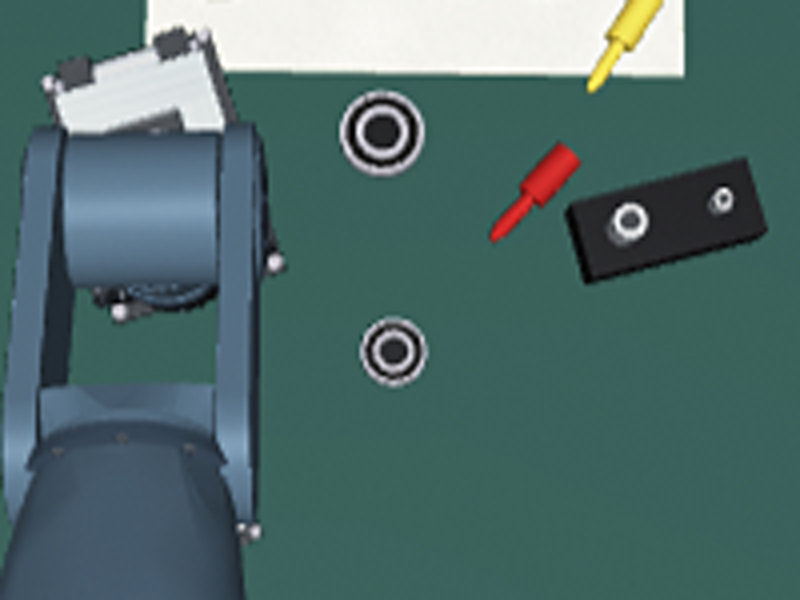

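Both decoys, which were balanced on their noses, fell over on their own. The rest and its pins are untouched. I'll continue pressing the tab until there is contact force.

```bash
for i in 1 2 3; do python3 -m handwheel '[{"grip":0,"linear":[0,0,0.2],"rotation":[0,0,0]},{"grip":0,"linear":[0,0,0.2],"rotation":[0,0,0]},{"grip":0,"linear":[0,0,0.2],"rotation":[0,0,0]}]' | egrep 'pos|force'; done
```

```text
eef_pos: [0.5001, 0.1355, 0.0524]
wrist_force: [0.2, -0.3, 0.0]
eef_pos: [0.5001, 0.1355, 0.0503]
wrist_force: [0.5, 0.1, 0.9]
eef_pos: [0.5001, 0.1355, 0.0484]
wrist_force: [-0.6, -0.1, 0.0]
```

```bash
python3 -c "
from h import *
cv2.imwrite('pics/s6.png',cams.camera('scene')[:,:,::-1])
crop('pics/s6.png','pics/s6d.png',300,190,440,295,5.5)
cv2.imwrite('pics/w6.png',cams.camera('wrist')[:,:,::-1])
"
```

```text
(no output)
```

View pics/s6d.png

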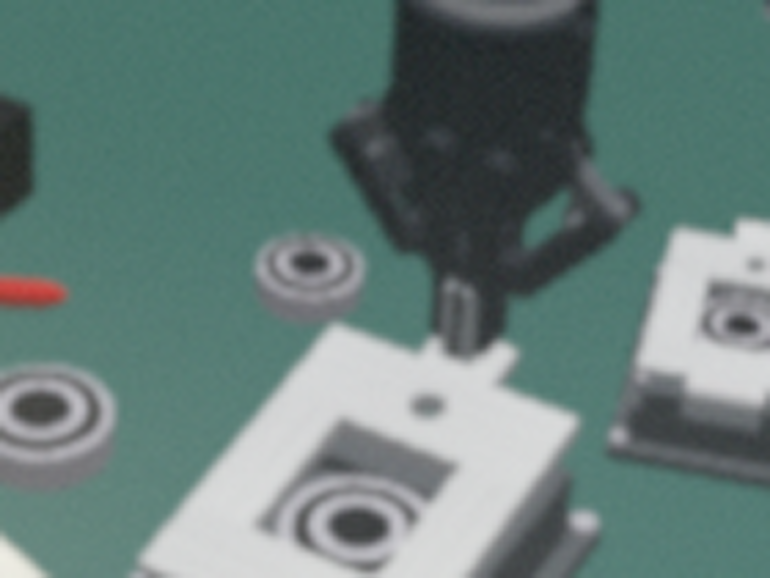

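View pics/w6.png

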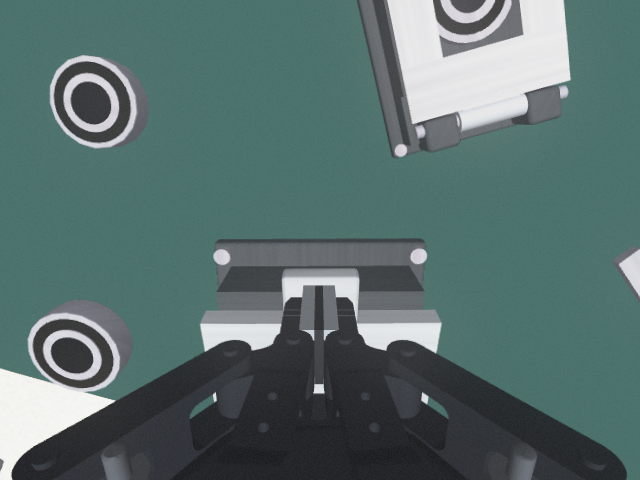

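```bash
python3 -c "
from h import *
for a in [0,.02,.04,.06,.08,.1,.15]:
  P=lambda L: jig(.075-L*np.cos(a)+.005*np.sin(a),0,.05+L*np.sin(a)+.005*np.cos(a))
  print(a,proj('scene',P(.133)),proj('scene',P(.178)))
print('seen hole',300+428/5.5,190+405/5.5,'tab end ~',300+510/5.5,190+350/5.5)
print('tcp seen',300+462/5.5,190+355/5.5,proj('scene',tcp()[:3,3]))
"
```

```text
0 [377.37056521 268.38077902] [386.96266037 257.64536038]
0.02 [377.42081704 267.47982048] [387.05326902 256.44121341]
0.04 [377.45945385 266.59029137] [387.12925016 255.25022333]
0.06 [377.48641212 265.71252304] [387.19049864 254.07280882]
0.08 [377.50163057 264.84684714] [387.23691099 252.90939117]
0.1 [377.50505027 263.99359559] [387.26838552 251.76039427]
0.15 [377.46161519 261.91700286] [387.28106861 248.95379777]
seen hole 377.8181818181818 263.6363636363636 tab end ~ 392.72727272727275 253.63636363636363
tcp seen 384.0 254.54545454545456 [383.70312977 263.28469397]
```

```bash
python3 -c "
from h import *
T=tcp()
for z in [0,-.01,-.02,-.03,-.04]:
  print(z,[proj('wrist',(T@[x,0,z,1])[:3]).round(0) for x in (-.011,0,.011)], proj('scene',(T@[0,0,z,1])[:3]), proj('scene',(T@[-.011,0,z,1])[:3]))
print(ctrl.__dict__.keys() if hasattr(ctrl,'__dict__') else dir(ctrl))
crop('pics/w6.png','pics/w6c.png',260,220,380,420,3)
"
```

```text
0 [array([319., 296.]), array([319., 276.]), array([319., 256.])] [383.70312977 263.28469397] [381.36131413 265.90214725]
-0.01 [array([319., 305.]), array([319., 285.]), array([319., 264.])] [384.0231465  259.81335572] [381.67147896 262.42246503]
-0.02 [array([319., 316.]), array([319., 294.]), array([319., 272.])] [384.34621038 256.30625019] [381.9846202  258.90666973]
-0.03 [array([319., 327.]), array([319., 305.]), array([319., 282.])] [384.67236098 252.76286442] [382.30077684 255.35423923]
-0.04 [array([319., 340.]), array([319., 317.]), array([319., 293.])] [385.00163842 249.18267656] [382.61998845 251.76464227]
dict_keys([])
```

View pics/w6c.png

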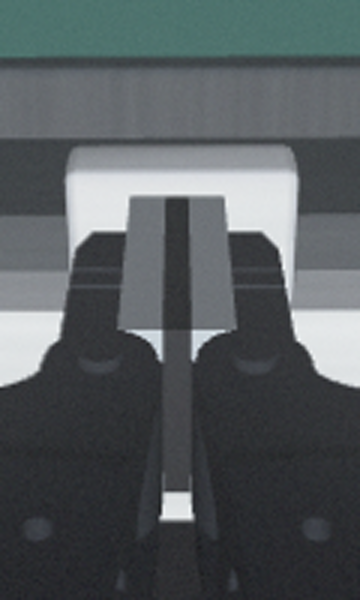

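The tips look about 3 cm behind the reported TCP in both the wrist and scene views, and the lid still reads about 0.1 rad open. I'll keep pressing in small steps. The hard stop will also calibrate the tip height.

```bash
for i in 1 2 3 4; do python3 -m handwheel '[{"grip":0,"linear":[0,0,0.3],"rotation":[0,0,0]},{"grip":0,"linear":[0,0,0.3],"rotation":[0,0,0]}]' | egrep 'pos|force'; done
```

```text
eef_pos: [0.5, 0.1355, 0.0451]
wrist_force: [-0.4, -0.1, -0.3]
eef_pos: [0.4998, 0.1354, 0.0419]
wrist_force: [0.0, -0.7, 0.0]
eef_pos: [0.4999, 0.1355, 0.0389]
wrist_force: [0.0, -1.1, 0.4]
eef_pos: [0.4999, 0.1354, 0.036]
wrist_force: [-0.3, -0.1, 0.5]
```

```bash
for i in 1 2 3 4; do python3 -m handwheel '[{"grip":0,"linear":[0,0,0.2],"rotation":[0,0,0]},{"grip":0,"linear":[0,0,0.2],"rotation":[0,0,0]}]' | egrep 'pos|force'; done;python3 -c "
from h import *
cv2.imwrite('pics/s7.png',cams.camera('scene')[:,:,::-1])
crop('pics/s7.png','pics/s7d.png',300,190,440,295,5.5)
"
```

```text
eef_pos: [0.5002, 0.1355, 0.0343]
wrist_force: [-0.5, -0.3, -0.8]
eef_pos: [0.5003, 0.1354, 0.0324]
wrist_force: [-0.3, 0.7, 0.9]
eef_pos: [0.5002, 0.1355, 0.0304]
wrist_force: [-0.3, -0.1, 1.5]
eef_pos: [0.5001, 0.1354, 0.0284]
wrist_force: [-0.0, -0.6, 3.0]
```

View pics/s7d.png

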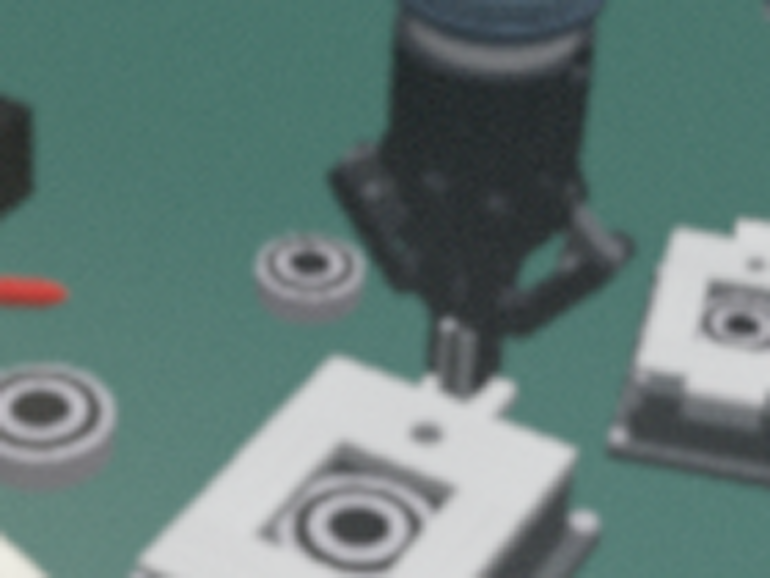

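```bash
for i in 1 2 3; do python3 -m handwheel '[{"grip":0,"linear":[0,0,0.2],"rotation":[0,0,0]},{"grip":0,"linear":[0,0,0.2],"rotation":[0,0,0]}]' | egrep 'pos|force'; done
```

```text
eef_pos: [0.5002, 0.1354, 0.0271]
wrist_force: [-4.0, -1.3, 9.0]
eef_pos: [0.5002, 0.1354, 0.0267]
wrist_force: [-11.9, -2.6, 25.5]
eef_pos: [0.5004, 0.1354, 0.0263]
wrist_force: [-17.2, -4.2, 41.5]
```

Hard stop at eef z ≈ 0.027. That puts the real fingertip 28 mm behind the reported TCP, matching the images. I'll release and lift now.

```bash
python3 -m handwheel '[{"grip":0,"linear":[0,0,-1],"rotation":[0,0,0]},{"grip":0,"linear":[0,0,-3.5],"rotation":[0,0,0]},{"grip":2,"linear":[0,0,-7],"rotation":[0,0,0]},{"grip":4,"linear":[-2,0,-10.5],"rotation":[0,0,0]},{"grip":5,"linear":[-3,0,-14],"rotation":[0,0,0]},{"grip":5,"linear":[-3,0,-16],"rotation":[0,0,0]},{"grip":5,"linear":[-3,0,-16],"rotation":[0,0,0]},{"grip":5,"linear":[-3,0,-16],"rotation":[0,0,0]}]'; python3 -c "
from h import *
cv2.imwrite('pics/w8.png',cams.camera('wrist')[:,:,::-1])
print(rel([.541,-.1686,.187],196.3))
cv2.imwrite('pics/s8.png',cams.camera('scene')[:,:,::-1])
crop('pics/s8.png','pics/s8d.png',300,190,440,295,5.5)
"
```

```text
time_s: 8.37
eef_pos: [0.5296, 0.145, 0.1834]
eef_rot: [0.001, -0.159, 0.987, -0.0]
wrist_force: [-1.0, -0.4, -0.6]
opening: 0.584
(array([  8.62, -30.17,  -0.53]), array([ 0.01, -0.02,  1.96]))
```

View pics/w8.png

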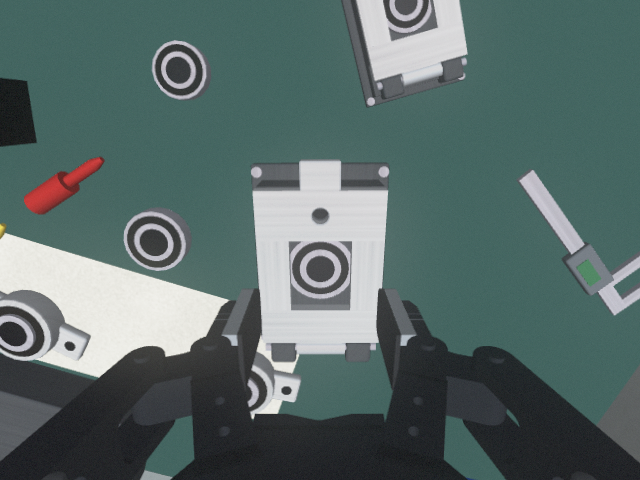

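View pics/s8d.png

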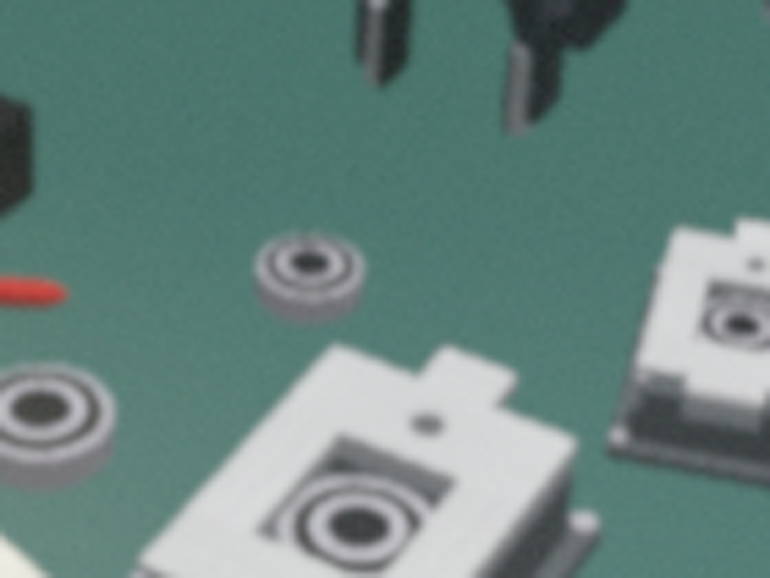

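The lid is slightly ajar and stays down, with its hole at wrist px (320,216). The red pin lies well away from the rest. Moving to above the thick pin.

```bash
python3 -m handwheel '[{"grip":5,"linear":[1,-3.5,-0.5],"rotation":[0,0,0]},{"grip":5,"linear":[2,-7,-0.5],"rotation":[0,0,0]},{"grip":5,"linear":[3,-10.5,-0.5],"rotation":[0,0,1]},{"grip":5,"linear":[4,-14,-0.5],"rotation":[0,0,1]},{"grip":5,"linear":[5,-17.5,-0.5],"rotation":[0,0,2]},{"grip":5,"linear":[6,-21,-0.5],"rotation":[0,0,2]},{"grip":5,"linear":[7,-24.5,-0.5],"rotation":[0,0,2]},{"grip":5,"linear":[8,-28,-0.5],"rotation":[0,0,2]},{"grip":5,"linear":[8.6,-30.2,-0.5],"rotation":[0,0,2]},{"grip":5,"linear":[8.6,-30.2,-0.5],"rotation":[0,0,2]},{"grip":5,"linear":[8.6,-30.2,-0.5],"rotation":[0,0,2]},{"grip":5,"linear":[8.6,-30.2,-0.5],"rotation":[0,0,2]}]'; python3 -m handwheel '[{"grip":5,"linear":[0,0,0],"rotation":[0,0,0]},{"grip":5,"linear":[0,0,0],"rotation":[0,0,0]}]';python3 -c "
from h import *
cv2.imwrite('pics/w9.png',cams.camera('wrist')[:,:,::-1])
print(rel([.541,-.1686,.187],196.3))
T=tcp()
print('axis at z=.09', proj('wrist',[T[0,3],T[1,3],.09]), 'z=.06',proj('wrist',[T[0,3],T[1,3],.06]))
"
```

```text
time_s: 9.47
eef_pos: [0.5406, -0.1679, 0.1857]
eef_rot: [-0.001, -0.141, 0.99, 0.001]
wrist_force: [0.3, 0.0, 0.2]
opening: 0.585
time_s: 9.63
eef_pos: [0.5415, -0.1674, 0.187]
eef_rot: [-0.0, -0.142, 0.99, 0.0]
wrist_force: [0.1, -0.3, 0.3]
opening: 0.584
(array([ 0.09, -0.08,  0.03]), array([ 0.02, -0.02,  0.06]))
axis at z=.09 [318.82266732 223.81450242] z=.06 [318.82913645 213.99081483]
```

View pics/w9.png

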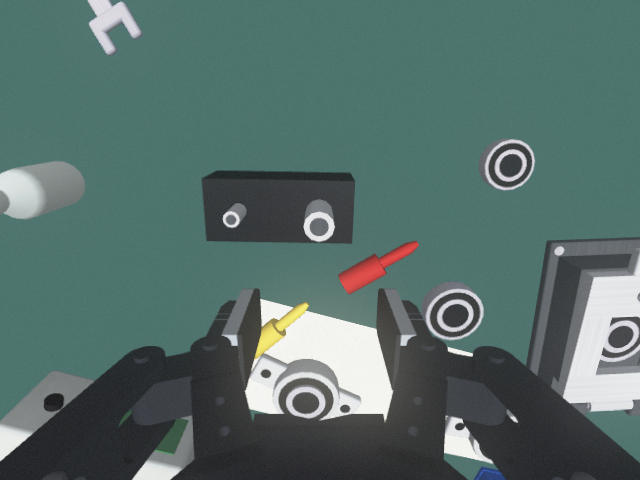

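The thick pin's head top is at (319,227), against (319,225) expected for the tool axis, so it's centred to about 1 mm. The thin pin is at (233,216). Before descending I'll check where the fallen red pin lies.

```bash
python3 -c "
from h import *
T=tcp()
for n,p in [('red head end',(345,283)),('red head far',(380,262)),('red nose',(416,243)),('yellow nose',(305,306))]:
  P=atz('wrist',p,.012); print(n,P, (np.linalg.inv(T)@np.append(P,1))[:2]*1000)
"
```

```text
red head end [ 0.61683609 -0.11699525  0.012     ] [-86.46769117  27.23115595]
red head far [ 0.58433912 -0.08981921  0.012     ] [-62.9409636   62.46016349]
red nose [ 0.55470461 -0.06181411  0.012     ] [-42.39431599  97.67840721]
yellow nose [ 0.65444165 -0.14964389  0.012     ] [-113.35473556  -14.68778598]
```

```bash
python3 -m handwheel '[{"grip":5,"linear":[0.1,-0.1,3],"rotation":[0,0,0]},{"grip":5,"linear":[0.1,-0.1,6],"rotation":[0,0,0]},{"grip":5,"linear":[0.1,-0.1,9],"rotation":[0,0,0]},{"grip":5,"linear":[0.1,-0.1,12],"rotation":[0,0,0]},{"grip":5,"linear":[0.1,-0.1,14],"rotation":[0,0,0]},{"grip":5,"linear":[0.1,-0.1,15],"rotation":[0,0,0]},{"grip":5,"linear":[0.1,-0.1,15.6],"rotation":[0,0,0]},{"grip":5,"linear":[0.1,-0.1,15.6],"rotation":[0,0,0]},{"grip":5,"linear":[0.1,-0.1,15.6],"rotation":[0,0,0]}]'; python3 -c "
from h import *
cv2.imwrite('pics/w10.png',cams.camera('wrist')[:,:,::-1])
cv2.imwrite('pics/s10.png',cams.camera('scene')[:,:,::-1])
crop('pics/s10.png','pics/s10d.png',220,130,360,235,5.5)
"
```

```text
time_s: 10.43
eef_pos: [0.5419, -0.1703, 0.0326]
eef_rot: [0.001, -0.142, 0.99, -0.0]
wrist_force: [0.7, -0.2, 0.2]
opening: 0.583
```

View pics/w10.png

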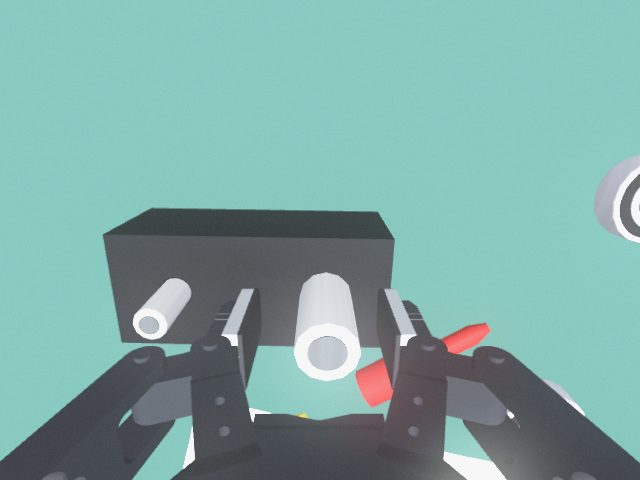

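View pics/s10d.png

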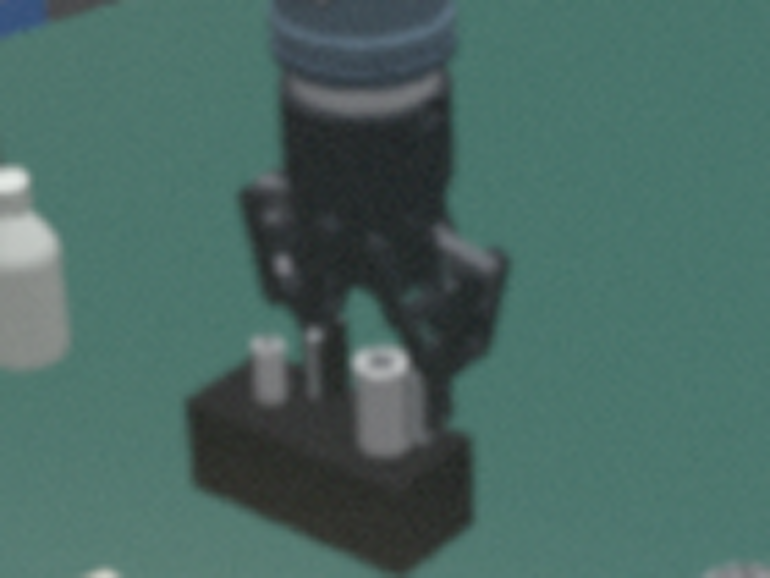

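```bash
python3 -c "
from h import *
T=tcp()
for o in [(0,0),(-.003,0),(-.006,0),(0,.003),(-.003,.003)]:
  print(o,proj('wrist',(T@[o[0],o[1],-.0614,1])[:3]))
# pad tip rows
for z in (-.025,-.03,-.035): print(z,proj('wrist',(T@[.011,.025,z,1])[:3]),proj('wrist',(T@[.011,-.025,z,1])[:3]))
print(atz('wrist',(327,352),.094), T[:3,3])
for z in (-.03,): print(proj('scene',(T@[0,.025,z,1])[:3]),proj('scene',(T@[0,-.025,z,1])[:3]))
print('tip seen scene', 220+430/5.5,130+440/5.5, 220+318/5.5,130+398/5.5)
"
```

```text
(0, 0) [318.66586686 348.55075739]
(-0.003, 0) [318.65917886 355.76943508]
(-0.006, 0) [318.65258757 362.87762919]
(0, 0.003) [327.20259707 348.5603089 ]
(-0.003, 0.003) [327.1321238  355.77896096]
-0.025 [376.01707562 276.98452959] [261.54203217 276.85043823]
-0.03 [377.76542221 281.87902351] [259.77713858 281.7392563 ]
-0.035 [379.62358709 287.08270888] [257.90140981 286.93680548]
[ 0.54309191 -0.16723022  0.094     ] [ 0.54229421 -0.17068072  0.03321362]
[296.6689889  208.38920258] [281.24987802 202.10157203]
tip seen scene 298.1818181818182 210.0 277.8181818181818 202.36363636363637
```

The pin sits 3 mm toward tool +y and 1.5 mm toward −x. I'll correct for that, lower 4 mm and grip.

```bash
python3 -m handwheel '[{"grip":5,"linear":[-0.1,0.3,0],"rotation":[0,0,0]},{"grip":5,"linear":[-0.1,0.3,0.4],"rotation":[0,0,0]},{"grip":3.5,"linear":[-0.1,0.3,0.4],"rotation":[0,0,0]},{"grip":2,"linear":[-0.1,0.3,0.4],"rotation":[0,0,0]},{"grip":1,"linear":[-0.1,0.3,0.4],"rotation":[0,0,0]},{"grip":1,"linear":[-0.1,0.3,0.4],"rotation":[0,0,0]},{"grip":1,"linear":[-0.1,0.3,0.4],"rotation":[0,0,0]},{"grip":1,"linear":[-0.1,0.3,0.4],"rotation":[0,0,0]},{"grip":1,"linear":[-0.1,0.3,0.4],"rotation":[0,0,0]}]'; python3 -c "
from h import *
cv2.imwrite('pics/w11.png',cams.camera('wrist')[:,:,::-1])
print(tcp()[:3,3])
"
```

```text
time_s: 11.28
eef_pos: [0.5412, -0.167, 0.0277]
eef_rot: [0.0, -0.141, 0.99, -0.0]
wrist_force: [-1.0, 0.5, 2.2]
opening: 0.266
[ 0.54121173 -0.16698458  0.02769414]
```

View pics/w11.png

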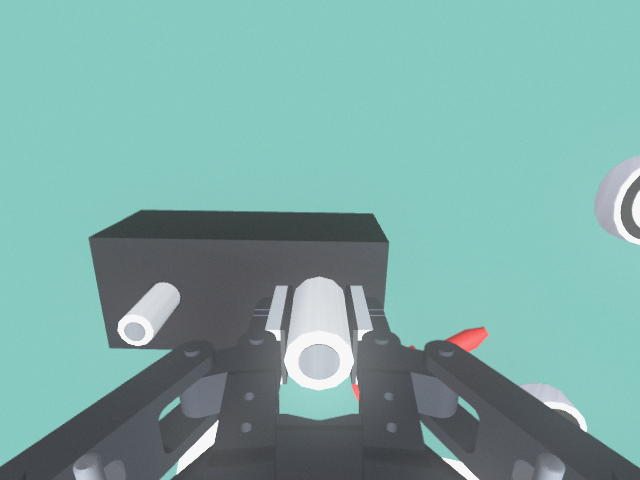

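Gripped: opening is about 23 mm on the 24 mm head. I'll lift straight up.

```bash
python3 -m handwheel '[{"grip":1,"linear":[0,0,-0.8],"rotation":[0,0,0]},{"grip":1,"linear":[0,0,-2],"rotation":[0,0,0]},{"grip":1,"linear":[0,0,-3.5],"rotation":[0,0,0]},{"grip":1,"linear":[0,0,-5],"rotation":[0,0,0]},{"grip":1,"linear":[0,0,-7],"rotation":[0,0,0]},{"grip":1,"linear":[0,0,-9],"rotation":[0,0,0]},{"grip":1,"linear":[0,0,-11],"rotation":[0,0,0]},{"grip":1,"linear":[0,0,-12],"rotation":[0,0,0]},{"grip":1,"linear":[0,0,-12],"rotation":[0,0,0]},{"grip":1,"linear":[0,0,-12],"rotation":[0,0,0]}]'; python3 -c "
from h import *
print(tcp()[:3,3], rel(jig(-.058,0,.15),198.4))
cv2.imwrite('pics/w12.png',cams.camera('wrist')[:,:,::-1])
cv2.imwrite('pics/s12.png',cams.camera('scene')[:,:,::-1])
crop('pics/s12.png','pics/s12d.png',220,110,360,235,5)
"
```

```text
time_s: 12.17
eef_pos: [0.5412, -0.167, 0.1479]
eef_rot: [0.0, -0.141, 0.99, -0.0]
wrist_force: [0.1, 0.5, -1.9]
opening: 0.263
[ 0.54120228 -0.16700906  0.14790424] (array([-7.59, 30.31, -0.23]), array([-0.04,  0.04, -2.14]))
```

View pics/w12.png

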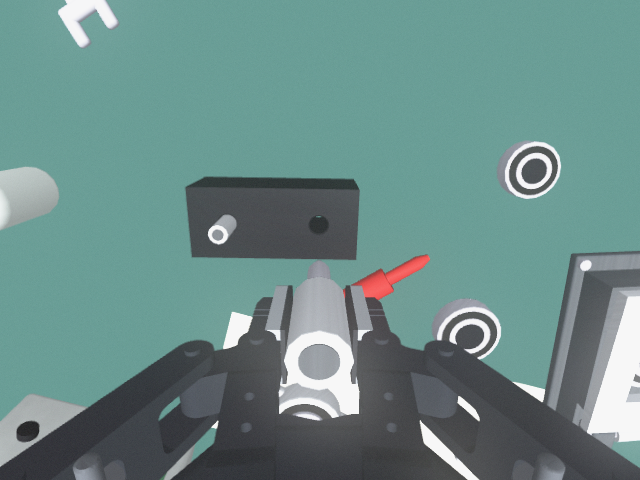

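View pics/s12d.png

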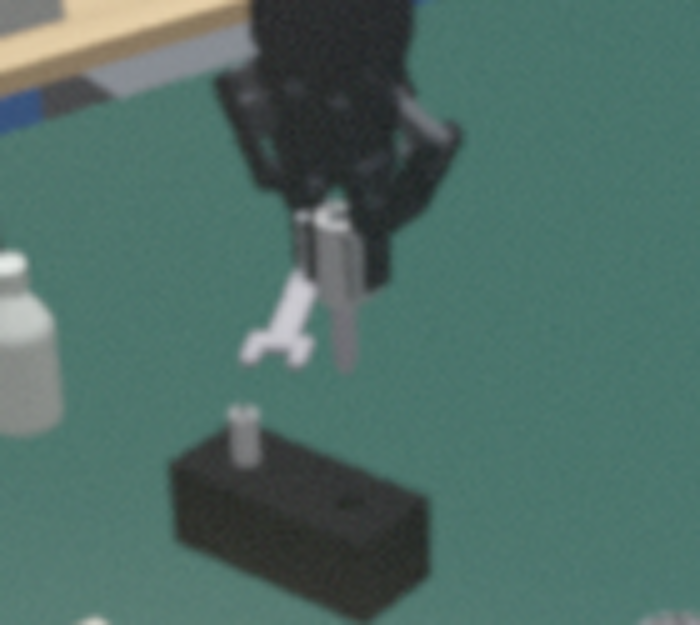

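The pin is held vertically and the thin pin is still in the rest. The empty rest hole at (319,226) gives me a visual reference: with the same height over the lid hole, that hole should appear at the same pixel.

```bash
python3 -m handwheel '[{"grip":1,"linear":[-0.9,3.6,-0.5],"rotation":[0,0,0]},{"grip":1,"linear":[-1.8,7.2,-1],"rotation":[0,0,0]},{"grip":1,"linear":[-2.7,10.8,-1],"rotation":[0,0,-1]},{"grip":1,"linear":[-3.6,14.4,-1],"rotation":[0,0,-1]},{"grip":1,"linear":[-4.5,18,-1],"rotation":[0,0,-2]},{"grip":1,"linear":[-5.4,21.6,-1],"rotation":[0,0,-2.1]},{"grip":1,"linear":[-6.3,25.2,-1],"rotation":[0,0,-2.1]},{"grip":1,"linear":[-7,28,-1],"rotation":[0,0,-2.1]},{"grip":1,"linear":[-7.6,30.3,-1],"rotation":[0,0,-2.1]},{"grip":1,"linear":[-7.6,30.3,-1],"rotation":[0,0,-2.1]},{"grip":1,"linear":[-7.6,30.3,-1],"rotation":[0,0,-2.1]},{"grip":1,"linear":[-7.6,30.3,-1],"rotation":[0,0,-2.1]}]'; python3 -m handwheel '[{"grip":1,"linear":[0,0,0],"rotation":[0,0,0]},{"grip":1,"linear":[0,0,0],"rotation":[0,0,0]},{"grip":1,"linear":[0,0,0],"rotation":[0,0,0]}]'; python3 -c "
from h import *
print(tcp()[:3,3], rel(jig(-.058,0,.158),198.4))
cv2.imwrite('pics/w13.png',cams.camera('wrist')[:,:,::-1])
crop('pics/w12.png','pics/a.png',280,190,360,290,4);crop('pics/w13.png','pics/b.png',280,190,360,290,4)
cv2.imwrite('pics/ab.png',np.hstack([cv2.imread('pics/a.png'),cv2.imread('pics/b.png')]))
"
```

```text
time_s: 13.27
eef_pos: [0.5285, 0.1448, 0.1563]
eef_rot: [-0.001, -0.16, 0.987, -0.0]
wrist_force: [-0.6, 0.2, -0.8]
opening: 0.268
time_s: 13.52
eef_pos: [0.5293, 0.1442, 0.1574]
eef_rot: [-0.0, -0.159, 0.987, -0.0]
wrist_force: [0.1, 0.4, -1.9]
opening: 0.265
[0.52934    0.14415678 0.15736127] (array([-0.02,  0.1 , -0.06]), array([-0.  , -0.01, -0.14]))
```

View pics/w13.png

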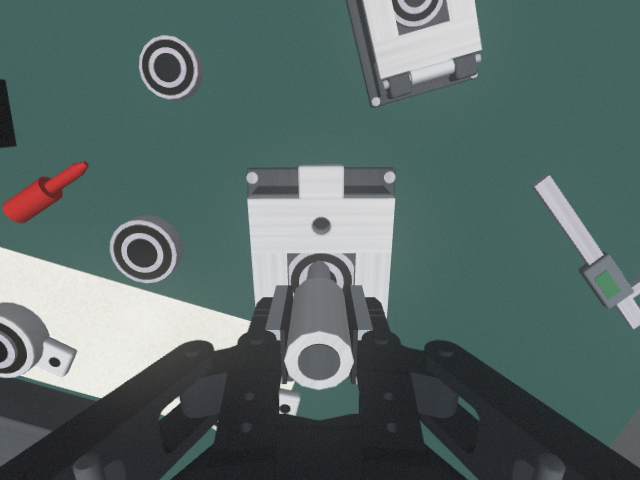

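View pics/ab.png

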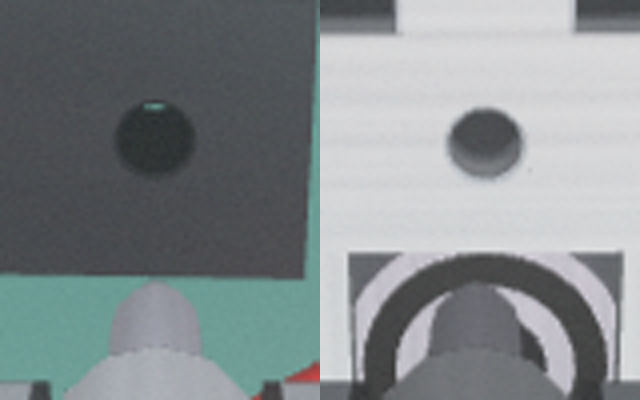

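The lid hole is about 2.5 px right and 1.3 px low of the reference, so it's 1.9 mm toward +y and 0.9 mm toward −x. I'll correct and descend to just over the lid.

```bash
python3 -m handwheel '[{"grip":1,"linear":[-0.1,0.2,1],"rotation":[0,0,0]},{"grip":1,"linear":[-0.1,0.2,2.5],"rotation":[0,0,0]},{"grip":1,"linear":[-0.1,0.2,4],"rotation":[0,0,0]},{"grip":1,"linear":[-0.1,0.2,5.5],"rotation":[0,0,0]},{"grip":1,"linear":[-0.1,0.2,6.7],"rotation":[0,0,0]},{"grip":1,"linear":[-0.1,0.2,7],"rotation":[0,0,0]},{"grip":1,"linear":[-0.1,0.2,7],"rotation":[0,0,0]},{"grip":1,"linear":[-0.1,0.2,7],"rotation":[0,0,0]},{"grip":1,"linear":[-0.1,0.2,7],"rotation":[0,0,0]}]'; python3 -m handwheel '[{"grip":1,"linear":[0,0,0],"rotation":[0,0,0]},{"grip":1,"linear":[0,0,0],"rotation":[0,0,0]}]'; python3 -c "
from h import *
print(tcp()[:3,3])
cv2.imwrite('pics/w14.png',cams.camera('wrist')[:,:,::-1])
cv2.imwrite('pics/s14.png',cams.camera('scene')[:,:,::-1])
crop('pics/w14.png','pics/w14c.png',230,190,410,350,4)
crop('pics/s14.png','pics/s14d.png',310,200,440,300,6)
"
```

```text
time_s: 14.32
eef_pos: [0.5303, 0.1475, 0.0884]
eef_rot: [0.001, -0.16, 0.987, -0.0]
wrist_force: [0.1, 0.1, -1.4]
opening: 0.264
time_s: 14.48
eef_pos: [0.5302, 0.1475, 0.0883]
eef_rot: [0.001, -0.16, 0.987, -0.0]
wrist_force: [-0.3, 0.2, -1.3]
opening: 0.264
[0.53016649 0.14748592 0.08834055]
```

View pics/w14c.png

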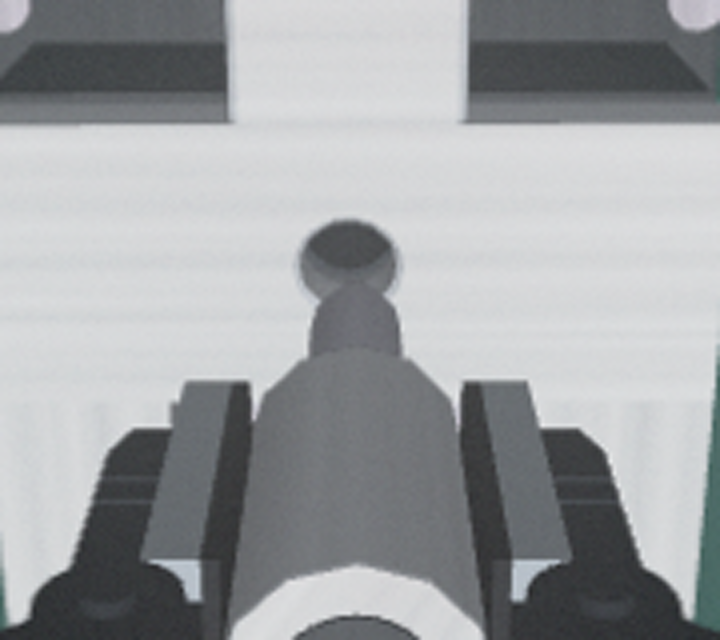

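View pics/s14d.png

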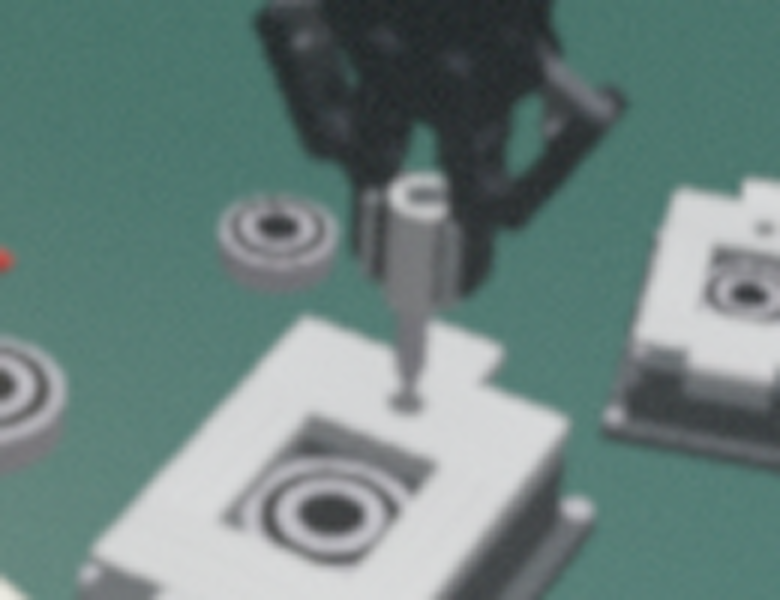

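The nose is about 0.9 mm too far in +y, and the pose readout also says about 1 mm too far in −x. I'll trim both.

```bash
python3 -m handwheel '[{"grip":1,"linear":[0.1,-0.1,0],"rotation":[0,0,0]},{"grip":1,"linear":[0.1,-0.1,0],"rotation":[0,0,0]},{"grip":1,"linear":[0.1,-0.1,0],"rotation":[0,0,0]}]'; python3 -c "
from h import *
T=tcp();d=T[:2,3]-np.array([.5293,.1442]);print('moved tool x,y mm',-U@d*1e3,V@d*1e3,'want -0.9,1.9')
cv2.imwrite('pics/w15.png',cams.camera('wrist')[:,:,::-1])
crop('pics/w15.png','pics/w15c.png',280,230,360,290,8)
"
```

```text
time_s: 14.83
eef_pos: [0.5289, 0.1461, 0.0876]
eef_rot: [0.0, -0.159, 0.987, 0.0]
wrist_force: [0.4, 0.3, -1.3]
opening: 0.265
moved tool x,y mm -0.187363853177152 1.9324464850094167 want -0.9,1.9
```

View pics/w15c.png

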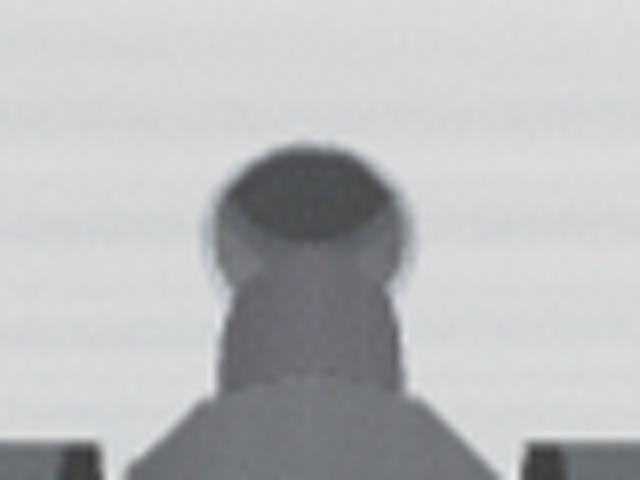

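```bash
python3 -m handwheel '[{"grip":1,"linear":[-0.05,0,0.4],"rotation":[0,0,0]},{"grip":1,"linear":[-0.05,0,0.8],"rotation":[0,0,0]},{"grip":1,"linear":[-0.05,0,1.2],"rotation":[0,0,0]},{"grip":1,"linear":[-0.05,0,1.2],"rotation":[0,0,0]},{"grip":1,"linear":[-0.05,0,1.2],"rotation":[0,0,0]}]'; python3 -c "
from h import *
T=tcp();d=T[:2,3]-np.array([.5293,.1442]);print('moved tool x,y mm',-U@d*1e3,V@d*1e3,'want -0.9,1.9')
cv2.imwrite('pics/w16.png',cams.camera('wrist')[:,:,::-1])
crop('pics/w16.png','pics/w16c.png',280,230,360,290,8)
"
```

```text
time_s: 15.3
eef_pos: [0.5289, 0.1463, 0.0749]
eef_rot: [-0.001, -0.16, 0.987, 0.0]
wrist_force: [0.5, 0.0, -1.5]
opening: 0.265
moved tool x,y mm -0.2700032975377688 2.098774208481172 want -0.9,1.9
```

View pics/w16c.png

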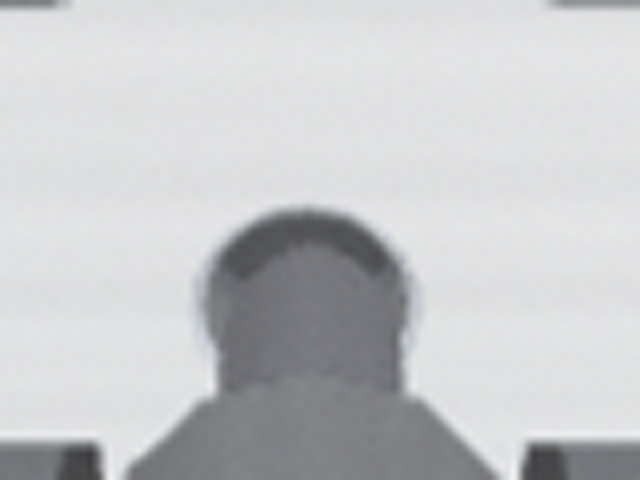

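The nose has entered the hole without contact. I'll keep going down in steps and watch the force.

```bash
python3 -m handwheel '[{"grip":1,"linear":[-0.04,0,0.3],"rotation":[0,0,0]},{"grip":1,"linear":[-0.04,0,0.6],"rotation":[0,0,0]},{"grip":1,"linear":[-0.04,0,0.6],"rotation":[0,0,0]}]'; python3 -m handwheel '[{"grip":1,"linear":[0,0,0.3],"rotation":[0,0,0]},{"grip":1,"linear":[0,0,0.6],"rotation":[0,0,0]},{"grip":1,"linear":[0,0,0.6],"rotation":[0,0,0]}]'; python3 -c "
from h import *
T=tcp();d=T[:2,3]-np.array([.5293,.1442]);print('moved tool x,y mm',-U@d*1e3,V@d*1e3,'want -0.9,1.9')
cv2.imwrite('pics/w17.png',cams.camera('wrist')[:,:,::-1])
crop('pics/w17.png','pics/w17c.png',280,230,360,290,8)
"
```

```text
time_s: 15.6
eef_pos: [0.5294, 0.1464, 0.0688]
eef_rot: [-0.0, -0.16, 0.987, 0.0]
wrist_force: [-0.1, 0.8, -1.3]
opening: 0.265
time_s: 15.85
eef_pos: [0.5292, 0.1464, 0.0628]
eef_rot: [-0.001, -0.16, 0.987, 0.0]
wrist_force: [0.2, 0.0, -0.4]
opening: 0.267
moved tool x,y mm -0.6350818579682169 2.109725419320829 want -0.9,1.9
```

View pics/w17c.png

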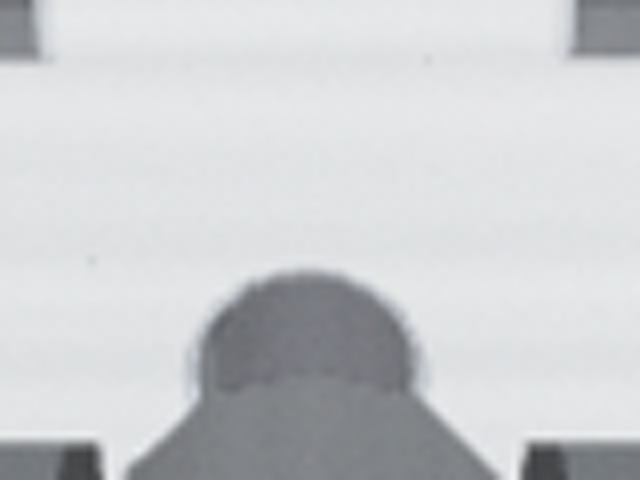

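```bash
for i in 1 2 3 4 5; do python3 -m handwheel '[{"grip":1,"linear":[0,0,0.3],"rotation":[0,0,0]},{"grip":1,"linear":[0,0,0.5],"rotation":[0,0,0]},{"grip":1,"linear":[0,0,0.5],"rotation":[0,0,0]}]' | egrep 'pos|force|open'; done
```

```text
eef_pos: [0.5294, 0.1464, 0.058]
wrist_force: [-0.8, -0.1, -2.0]
opening: 0.266
eef_pos: [0.5294, 0.1464, 0.0529]
wrist_force: [-0.6, 1.2, -0.6]
opening: 0.267
eef_pos: [0.5294, 0.1464, 0.0479]
wrist_force: [-0.4, -1.1, -2.0]
opening: 0.265
eef_pos: [0.5294, 0.1464, 0.0429]
wrist_force: [0.2, -0.8, -1.2]
opening: 0.266
eef_pos: [0.5297, 0.1464, 0.0382]
wrist_force: [1.0, -0.8, -0.6]
opening: 0.262
```

Nearly down, with the shoulder about 5 mm above the shut level. Final small steps now.

```bash
for i in 1 2 3; do python3 -m handwheel '[{"grip":1,"linear":[0,0,0.2],"rotation":[0,0,0]},{"grip":1,"linear":[0,0,0.2],"rotation":[0,0,0]}]' | egrep 'pos|force|open'; done
```

```text
eef_pos: [0.5298, 0.1464, 0.0365]
wrist_force: [-1.2, -0.2, 0.1]
opening: 0.264
eef_pos: [0.5298, 0.1464, 0.0345]
wrist_force: [-1.1, -0.1, 1.0]
opening: 0.266
eef_pos: [0.5297, 0.1464, 0.0327]
wrist_force: [-2.8, -1.6, 4.4]
opening: 0.264
```

```bash
for i in 1 2; do python3 -m handwheel '[{"grip":1,"linear":[0,0,0.1],"rotation":[0,0,0]},{"grip":1,"linear":[0,0,0.1],"rotation":[0,0,0]}]' | egrep 'pos|force|open'; done
```

```text
eef_pos: [0.5298, 0.1464, 0.0325]
wrist_force: [-6.0, -0.9, 11.5]
opening: 0.266
eef_pos: [0.5298, 0.1464, 0.0323]
wrist_force: [-9.9, -2.0, 18.9]
opening: 0.264
```

Hard stop reached at about 20 N down. I'll verify with pictures.

```bash
python3 -m handwheel '[{"grip":1,"linear":[0,0,0],"rotation":[0,0,0]},{"grip":1,"linear":[0,0,0],"rotation":[0,0,0]},{"grip":1,"linear":[0,0,0],"rotation":[0,0,0]},{"grip":1,"linear":[0,0,0],"rotation":[0,0,0]}]'; python3 -c "
from h import *
cv2.imwrite('pics/w18.png',cams.camera('wrist')[:,:,::-1])
cv2.imwrite('pics/s18.png',cams.camera('scene')[:,:,::-1])
crop('pics/s18.png','pics/s18d.png',300,200,430,320,5)
crop('pics/w18.png','pics/w18c.png',200,200,440,400,3)
for a in [0,.04]:
  P=lambda L,y: np.append(jig(.075-L*np.cos(a)+.005*np.sin(a),y,0)[:2],.05+L*np.sin(a)+.005*np.cos(a))
  print(a,'tab end corners in crop',[(proj('scene',P(.179,y))-[300,200])*5 for y in (-.017,.017)])
"
```

```text
time_s: 18.32
eef_pos: [0.5299, 0.1464, 0.0324]
eef_rot: [-0.0, -0.16, 0.987, -0.0]
wrist_force: [-8.5, -2.6, 19.8]
opening: 0.266
0 tab end corners in crop [array([402.53122766, 274.12446263]), array([469.57499903, 300.16284784])]
0.04 tab end corners in crop [array([403.24115907, 262.10641183]), array([470.5528425 , 288.09707677])]
```

View pics/s18d.png

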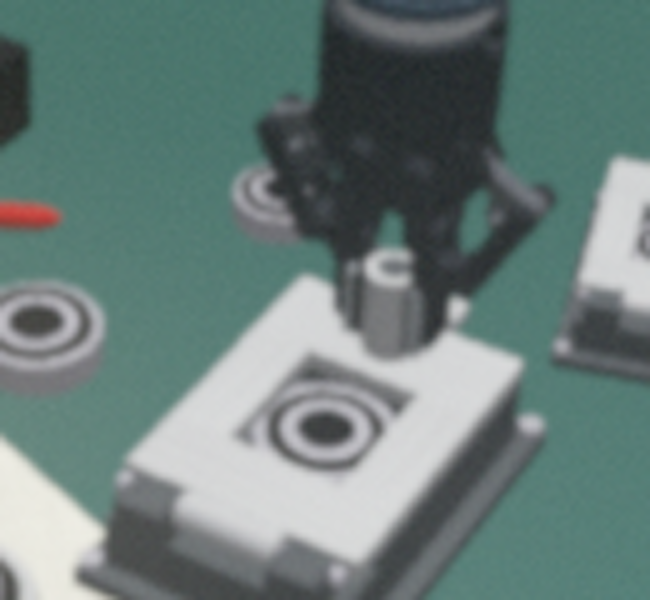

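View pics/w18c.png

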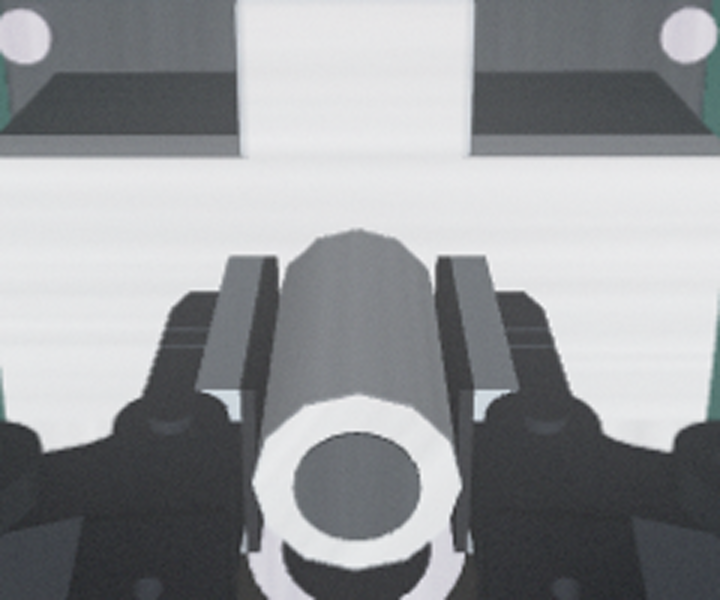

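View pics/s18.png

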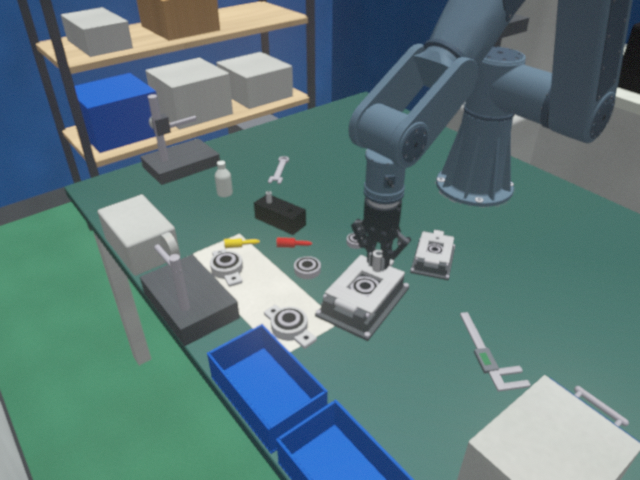

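The pin's head sits on the lid, and the tab corner at crop (467,297) matches the shut lid (470,300) rather than the ajar one (471,288). The force is a steady 20 N down.

```bash
python3 -c "
from bench import ctrl
print(ctrl.hand_in())"
```

```text
the job is handed in; nothing more can be done
None
```

I pushed the lid of the large jig shut by its tab and let it spring slightly ajar. I then took the thick aluminium pin from the rest and pushed it through the lid into the base. The job was handed in at about 18 s with the pin still gripped and pressed down.

**Last checks:**
- The push held at about 20 N down against a hard stop, with the pin's shoulder 55 mm above the table by my estimate.
- In the scene picture the lid tab matched the fully shut position rather than the ajar one.
- The gripper opening was unchanged since the grasp, and the thin pin and the other listed loose things looked undisturbed.

**What disagreed or went wrong:**
- **Fingertip height:** the fingertips turned out to be about 28 mm behind the reported TCP. I calibrated on the lid's hard stop, which briefly took 41.5 N through the closed fingertips on the tab.
- **First tab push:** the fingers were at the tab's root near the hole, so I lifted and moved them forward onto the tab.
- **Decoy pins:** the red and yellow pins, which stood balanced on their noses, fell over early on while the arm was nowhere near them. I did not touch them.
- **Side force:** a force of about 9 N sideways remained at the end while pressing.

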